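# Stand the columns at the kerb, latch the valve box and set the flow

## Task

Stand every column that lies on the bench upright on its foot, with the foot against the front of the kerb: butt the foot against the kerb and tip the column up by its top end, never hoisting the foot off the bench. Then push the valve box's hatch shut and turn its wing knob clockwise as far as it goes, so that the tongue is behind the rim, and after that set the flow selector's sleeve to 4. Leave the other things on the bench where they are; the columns, hatch, knob and sleeve must all be so at the end.

Things in the scene. Friction and masses are not known exactly. Their poses are not given: they have to be found in the camera images.
- kerb: the stop kerb: a plain aluminium bar fixed to the bench, 480 mm long (its y), 30 mm thick (its x), 60 mm high. Origin: centre of its underside. Its front face, towards the robot, looks along its own -x and lies 15 mm from the origin. The lying columns are in front of it
- col1: steel column lying with its foot towards the kerb, 160 mm long, 0.5 to 0.75 kg. Origin: centre of the foot's flat end face; z axis from foot to top. Round barrel 32 mm wide; octagonal end fittings 40 mm across flats (foot 0 to 24 mm, top 122 to 160 mm from the origin), so it lies on a flat, axis 20 mm up. Heavy at the foot (mass centre 33 mm from it), with a slippery black glide under it. 3 or 4 of col1 to col4 are present, all alike
- col1_top (a point): centre of the top end face of col1, 160 mm from its origin; a white nipple 12 mm wide stands 10 mm out of it
- col2: steel column lying with its foot towards the kerb, 160 mm long, 0.5 to 0.75 kg. Origin: centre of the foot's flat end face; z axis from foot to top. Round barrel 32 mm wide; octagonal end fittings 40 mm across flats (foot 0 to 24 mm, top 122 to 160 mm from the origin), so it lies on a flat, axis 20 mm up. Heavy at the foot (mass centre 33 mm from it), with a slippery black glide under it. As col1; may be absent
- col2_top (a point): centre of the top end face of col2, 160 mm from its origin; a white nipple 12 mm wide stands 10 mm out of it
- col3: steel column lying with its foot towards the kerb, 160 mm long, 0.5 to 0.75 kg. Origin: centre of the foot's flat end face; z axis from foot to top. Round barrel 32 mm wide; octagonal end fittings 40 mm across flats (foot 0 to 24 mm, top 122 to 160 mm from the origin), so it lies on a flat, axis 20 mm up. Heavy at the foot (mass centre 33 mm from it), with a slippery black glide under it. As col1; may be absent
- col3_top (a point): centre of the top end face of col3, 160 mm from its origin; a white nipple 12 mm wide stands 10 mm out of it
- col4: steel column lying with its foot towards the kerb, 160 mm long, 0.5 to 0.75 kg. Origin: centre of the foot's flat end face; z axis from foot to top. Round barrel 32 mm wide; octagonal end fittings 40 mm across flats (foot 0 to 24 mm, top 122 to 160 mm from the origin), so it lies on a flat, axis 20 mm up. Heavy at the foot (mass centre 33 mm from it), with a slippery black glide under it. As col1; may be absent
- col4_top (a point): centre of the top end face of col4, 160 mm from its origin; a white nipple 12 mm wide stands 10 mm out of it
- valve_box: low grey box fixed to the bench left or right of the kerb, 150 mm (x) by 130 mm (y) by 50 mm high; origin at the centre of its underside. Its top is an aluminium hatch hinged along its far (+x) edge; its near (-x) rim has a 24 mm wide inward ledge, behind (under) which the knob's tongue swings
- hatch_hinge (a point): middle of the hatch's hinge line, 50 mm above the bench and 72 mm on the +x side of the box's centre; the hinge runs along the box's y. The hatch is a plate 145 mm long (from the hinge towards -x), 128 mm wide; shut, its top face is 7 mm above the hinge line
- hatch (a joint): opening angle of the hatch: 0 shut, positive with its near edge raised. It starts ajar at about 0.4 to 0.75 and stays where it is left (stiff hinge); 1 to 4 N near its free edge or on top of the wing knob pushes it shut
- wing_grip (a point): grip point on the wing knob's axis, 30 mm above the hatch's top face, on the hatch's middle line 102 mm from the hinge. The upright black wing is 44 mm long, 9 mm thick and reaches from 8 to 38 mm above the hatch (hub 22 mm wide below). Its y axis lies along the wing, z along the knob's axis
- wing (a joint): angle of the wing knob, clockwise from above positive, stops at 0 and 1.6; light friction. At 0 the wing lies along the box's y and the 34 mm tongue below it is clear of the ledge; a quarter turn clockwise puts it behind the ledge. Turned while the hatch is up, the tongue keeps the hatch from shutting. Starts at 0 to 0.25
- selector: flow selector fixed to the bench on the other side of the kerb: white block 140 by 140 by 30 mm, origin at the centre of its underside. Groups of 1 to 6 black pips on its top mark 1 to 6, a black bar marks 0; from above they run clockwise in 30 degree steps from 0 at the block's +y, 3 at its +x, to 6 at its -y
- sleeve_grip (a point): point on the sleeve's axis at the height to grip it, 66 mm above the bench. The sleeve is a ribbed upright cylinder 36 mm in diameter, from 30 to 80 mm above the bench (below 37 mm a flange 48 mm wide with a black pointer; a black line on its top points the same way)
- sleeve (a joint): angle of the sleeve, clockwise from above positive, 0 to 3.14; the number is the angle divided by 0.5236 (4 is 2.094). It clicks into a detent at every number (about 0.07 N m to leave one) and, let go, moves by itself into the nearest one. Starts between 0 and 1.3
- amber_bottle: amber glass bottle, 72 mm wide, 130 mm tall; not part of the job, leave where it is
- beaker: glass beaker, 70 mm wide; not part of the job, leave where it is
- vial: small vial, 26 mm wide; not part of the job, leave where it is
- stopper: rubber stopper, 32 mm wide; not part of the job, leave where it is
- spanner: spanner lying flat, 150 mm; not part of the job, leave where it is
- tip_box: yellow pipette tip box, 80 by 120 by 50 mm; not part of the job, leave where it is
- dish: white dish, 64 mm wide; not part of the job, leave where it is

How it is judged (in metres and radians):
On the way, in this order (a step that is already met when the one before it is completed fails the run):
1. every column present stands upright with its foot against the kerb (angle between each of col1, col2, col3, col4's own z axis and vertical below 0.08 rad and x of col1 in the frame of kerb between -0.05 and -0.023 m and y of col1 in the frame of kerb between -0.24 and 0.24 m and height (world z) of each of col1, col2, col3, col4 below 0.012 m and linear speed of each of col1, col2, col3, col4 below 0.03 m/s and x of col2 in the frame of kerb between -0.05 and -0.023 m and y of col2 in the frame of kerb between -0.24 and 0.24 m and x of col3 in the frame of kerb between -0.05 and -0.023 m and y of col3 in the frame of kerb between -0.24 and 0.24 m and x of col4 in the frame of kerb between -0.05 and -0.023 m and y of col4 in the frame of kerb between -0.24 and 0.24 m), for 0.3 s.
2. the hatch is shut and the wing knob turned so that the tongue is behind the rim (value of joint hatch below 0.03 rad and value of joint wing above 1.3 rad), for 0.2 s.
3. the sleeve stands at 4 (value of joint sleeve between 1.97 and 2.22 rad), for 0.2 s.
At the end, for the whole second after the job is handed in: each present column stands at rest on its foot within 0.08 rad of vertical, foot centre 8 to 35 mm in front of the kerb's face (flush: 20) and within 240 mm of its middle; hatch below 0.03 rad, wing knob beyond 1.3 rad; sleeve within 0.12 rad of 4; all released (all of step 1 and all of step 2 and all of step 3); the robot touches nothing.
It fails at once if a column's foot lifted by the gripper off the bench (its origin more than 50 mm up) ((height (world z) of col1 above 0.05 m and contact force between the fingers and col1 above 0.5 N) or (height (world z) of col2 above 0.05 m and contact force between the fingers and col2 above 0.5 N) or (height (world z) of col3 above 0.05 m and contact force between the fingers and col3 above 0.5 N) or (height (world z) of col4 above 0.05 m and contact force between the fingers and col4 above 0.5 N)).
It fails at once if another thing on the bench moved by more than 40 mm (distance of any of amber_bottle, beaker, vial, stopper, spanner, tip_box, dish from where it was at the start of the episode above 0.04 m).
Of col1, col2, col3, col4 only 3 to 4 are there at a start; the rules pass over those that are not, and their reading is None.
At some moment in a run one of col1, col2, col3, col4 may be knocked a few centimetres aside while the robot is not near it.
Once in a run the grip may slacken for a moment while it holds something.
It also fails if it takes over 210 s, if anything falls off the work surface, if the arm or the gripper's body presses on something with over 40 N, if the wrist force passes 120 N, or if a joint passes its speed limit or range.

## Robot

A 6-joint arm with a two-finger parallel gripper is mounted at the origin on the work surface. World frame = base frame: x ahead of the robot, y to its left, z up, the work surface at z = 0. Lengths are in mm, angles in rad, forces in N, time in s.
With the tool pointing down it reaches from about 400 to 925 mm from the base axis. Payload 12.5 kg.
Tool frame: the origin (TCP) lies between the finger pads; the fingertips stand 11 mm ahead of it and the grasp point (between the pads) lies 8 mm behind it (env.tip_extent is the distance from the TCP to the fingertips, in mm); x points along the fingers, z is the direction in which the jaws open and shut, and the axes are right-handed (so a half turn about x gives the same grasp; the last joint's range is limited). The gripper opens to 95 mm and grips with 3 to 60 N. Pads are 20 mm wide; open, the fingers measure 119 mm over their backs; the gripper's body (75 mm by 180 mm) begins 59 mm behind the grasp point.
Start: joints at [1.158, 0.491, 1.559, -0, 1.092, -0.106], TCP at [188.739, 595.838, 225.661] pointing down, gripper open.
Joint ranges: [-3.1, 3.1], [-0.84, 2.19], [0.05, 2.79], [-1.13, 4.28], [0.06, 2.93], [-2.69, 2.69]. Speed limits (rad/s): [2.22, 2.22, 2.79, 3.14, 3.14, 3.14].

## Interface

Orientations are given as [roll, pitch, yaw] about the fixed x, y, z axes, in that order (R = Rz(yaw) Ry(pitch) Rx(roll)).
In Python, from cell import status, imaging, env gives the robot as it stands. The module is installed in compiled form; this text tells all that it offers.
- The arm moves only by the tool apply_moves, never from a script. Its argument "increments" is a list of rows, each a list of 5 numbers: the closure, from 0 (fully open) to 1 (shut), then the shift along the tool's x, y, z in mm, then the turn about the tool's x in degrees. A call has 1 to 10 rows; each row shifts and turns the commanded pose from where the row before left it, along the tool's axes as they then stand; what a row does not reach is not made up. A row lasts 1/10 s, in which the tool goes at most 50 mm and 8.59 degrees, less where a joint would pass 70% of its speed; a pose out of reach is approached as far as the arm can. A call with a gripper value outside its range is refused whole. The fingers move at their own pace and stop on an object; the grip force is fixed at half the most. Time passes only in rows, so rows that do not move let the fingers close. It gives the time, the measured TCP pose, the force and the opening at its end, in the units of the state.
- status.state(): the state, without advancing time (a new reading comes with each control period).
- imaging.read_camera(name): name is "side" or "top"; returns a dict with "pixels" (400x640x3 uint8, red, green, blue), "fovy" (degrees; the focal length in pixels is half the picture's height over the tangent of half this angle, whatever the lens; pixels are square), "cx", "cy" (the principal point, pixels), "R" (3x3) and "t" (3): a world point X has camera coordinates R X + t. Camera axes: x right, y down, z forward; pixel columns grow to the right and rows downward; lengths in mm; the calibration is good to about 2 mm. A picture is of the moment at which its call begins. There is no depth.
- env.job_done(): hands the job in, once; it reports no verdict.
The state is a dict: "t": time; "joints": joint angles; "qvel": joint speeds; "tau": joint torques, N m; "eef_pos": TCP position; "tcp_rot": TCP orientation; "ft_force": force on the tool from outside, world axes, zero at the start; "moment": the same for the moment, N m; "opening": opening from 0.0 (shut) to 1.0 (fully open).
Only numpy, scipy, OpenCV 4.12 (cv2) and the standard library are available. Lean on these libraries where they do the work, as an engineer would, in place of code of your own. Each camera call takes 0.05 s, during which the arm holds its last target. There are 200 camera calls.

## Working session

There is one attempt and no reset: what is moved stays moved. The work goes in short steps, Python scripts to look and compute and a tool call to move; the robot and the scene stay as the last step left them, time stands still between calls to the robot, and variables do not carry over. Pictures are saved under pics/ and viewed, about 12 in all and at most 16, crops included, and the job is handed in when it is done.

Besides the shell and the picture viewer there is one more tool, called after "Request:" as name([rows], argument=value, ...), one row to a line, values as JSON. apply_moves: Moves the arm, as the interface text tells. Its arguments: {"type":"object","properties":{"increments":{"type":"array"}},"required":["increments"]}

```bash
mkdir -p pics; cat > h.py <<'E'
import numpy as np, cv2
from cell import status, imaging, env
def shot(name, fn=None):
    c=imaging.read_camera(name)
    if fn: cv2.imwrite('pics/'+fn, cv2.cvtColor(c['pixels'],cv2.COLOR_RGB2BGR))
    c['f']=200/np.tan(np.radians(c['fovy'])/2); c['R']=np.array(c['R']); c['t']=np.array(c['t'])
    return c
def ray(c,u,v,z):
    d=c['R'].T@np.array([(u-c['cx'])/c['f'],(v-c['cy'])/c['f'],1]); o=-c['R'].T@c['t']
    return o+d*(z-o[2])/d[2]
def proj(c,X):
    p=c['R']@np.array(X,float)+c['t']; return c['f']*p[:2]/p[2]+[c['cx'],c['cy']]
E
python3 - <<'E'
from h import *
np.set_printoptions(precision=2,suppress=True)
s=status.state(); print(s)
for n in('top','side'):
    c=shot(n,n+'1.png'); print(n,c['f'],c['cx'],c['cy'],-c['R'].T@c['t'],c['R'])
E
```

```text
{'t': 0.0, 'joints': array([ 1.16,  0.49,  1.56, -0.  ,  1.09, -0.11]), 'qvel': array([ 0.,  0.,  0.,  0.,  0., -0.]), 'tau': array([  0.  , -61.27, -25.82,   0.07,   0.05,  -0.  ]), 'eef_pos': array([188.65, 595.62, 225.06]), 'tcp_rot': array([ 3.04,  1.57, -1.97]), 'ft_force': array([-0.68, -0.66,  0.2 ]), 'moment': array([-0.03,  0.02, -0.  ]), 'opening': 1.0015522183645291}
top 384.3190797195751 321.0672691878624 199.49239788989934 [ 463.49   18.   1219.15] [[ 0.02 -1.    0.01]
 [-1.   -0.02 -0.09]
 [ 0.09 -0.01 -1.  ]]
side 363.31786414275786 320.953778220288 198.1533673467776 [ 248.89 -665.15  633.39] [[ 0.91 -0.41  0.01]
 [-0.24 -0.55 -0.8 ]
 [ 0.33  0.73 -0.59]]
```

View pics/top1.png

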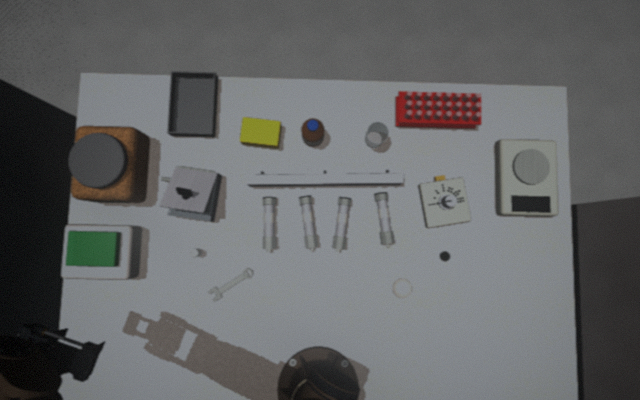

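View pics/side1.png

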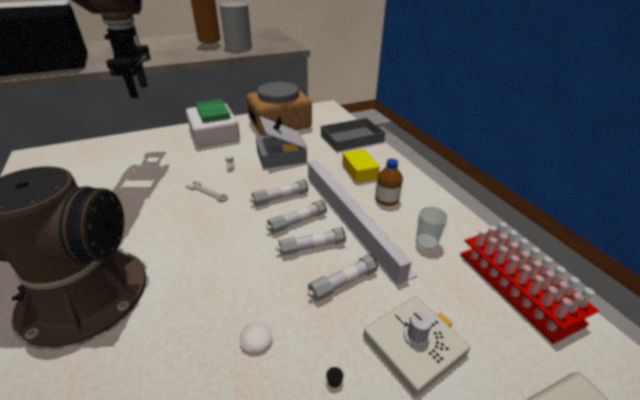

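Top view: four columns with feet at row ~197 and tops at ~248, at columns 270/308/342/387. The kerb spans (248–404, 180). The valve box is on the left at (190,190) and the selector on the right at (445,202). I'll zoom in to measure.

```bash
python3 - <<'E'
from h import *
np.set_printoptions(precision=1,suppress=True)
c=shot('top'); s=shot('side')
print(proj(c,[188,596,225]),proj(s,[188,596,225]))
im=cv2.cvtColor(c['pixels'],cv2.COLOR_RGB2BGR)
cv2.imwrite('pics/t2.png',cv2.resize(im[165:265,240:410],None,fx=4.7,fy=4.7,interpolation=cv2.INTER_CUBIC))
a=cv2.resize(im[155:225,155:235],None,fx=5,fy=5,interpolation=cv2.INTER_CUBIC)
b=cv2.resize(im[165:235,405:485],None,fx=5,fy=5,interpolation=cv2.INTER_CUBIC)
cv2.imwrite('pics/t3.png',np.hstack([a,b]))
# column blobs: greyish darker than bench
for n,u,v,z in[('kerbL_top',248,177,60),('kerbL_f',248,186,60),('kerbR_f',404,184,60),('kerbR_b',404,176,60)]: print(n,ray(c,u,v,z))
E
```

```text
[ 80.9 340.9] [138.9  88.2]
kerbL_top [634.7 227.4  60. ]
kerbL_f [607.2 226.3  60. ]
kerbR_f [ 625.1 -247.9   60. ]
kerbR_b [ 649.7 -247.8   60. ]
```

View pics/t2.png

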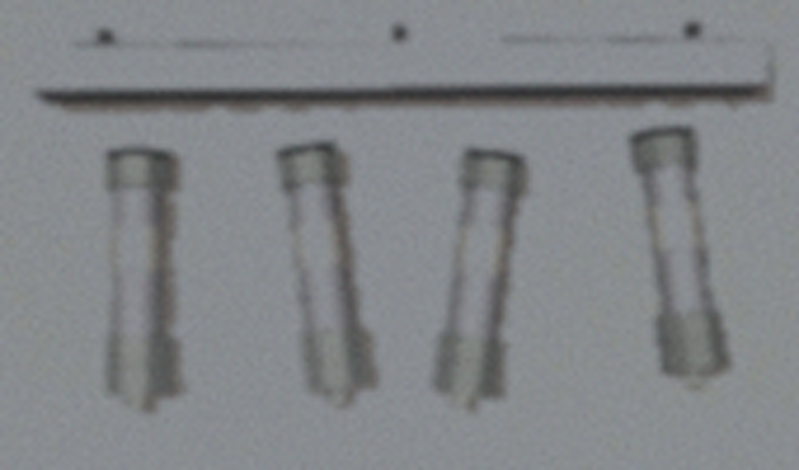

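View pics/t3.png

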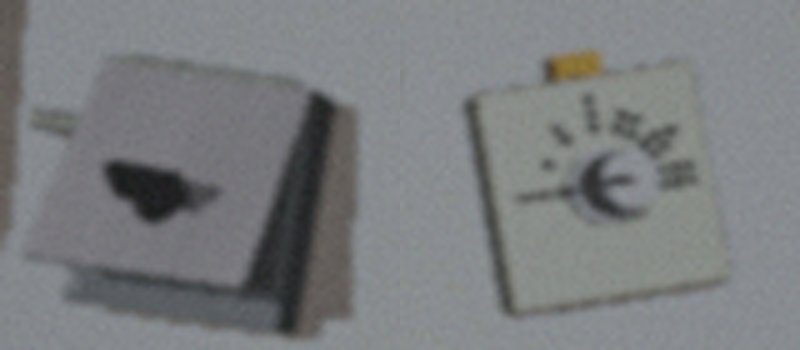

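```bash
cat >> h.py <<'E'
from scipy.spatial.transform import Rotation as Rt
def T():
    s=status.state(); return np.array(s['eef_pos']), Rt.from_euler('xyz',s['tcp_rot']).as_matrix()
def zyaw(R): return np.degrees(np.arctan2(R[1,2],R[0,2]))
def go(p,zy=None):
    """turn (deg about tool x, mod 180) then shift in the turned tool frame to reach world p"""
    q,R=T(); a=0
    if zy is not None:
        a=-(zy-zyaw(R)); a=(a+90)%180-90   # tool x points down
    R2=R@Rt.from_euler('x',a,degrees=True).as_matrix()
    print('turn %.1f'%a,'shift',np.round(R2.T@(np.array(p)-q),1),'zyaw',round(zyaw(R2),1))
E
python3 - <<'E'
from h import *
np.set_printoptions(precision=1,suppress=True)
c=shot('top')
f=lambda x,y,z: ray(c,240+x/4.7,165+y/4.7,z)
kl,kr=f(45,91,60),f(770,86,60); bl,br=f(80,43,60),f(770,43,60)
print(kl,kr,bl,br,'kerb yaw',np.degrees(np.arctan2(-(kl-kr)[0],(kl-kr)[1])),np.degrees(np.arctan2(-(bl-br)[0],(bl-br)[1])), np.linalg.norm(kl-kr))
for n,F,Tp in[('A',(140,150),(144,392)),('B',(311,148),(338,391)),('C',(496,152),(469,392)),('D',(663,131),(694,373))]:
    a,b=f(*F,20),f(*Tp,20); d=(a-b)/np.linalg.norm(a-b)
    print(n,'foot',a,'top',b,'len',np.linalg.norm(a-b),'yaw',np.degrees(np.arctan2(d[1],d[0])),'grip',a-141*d)
p,R=T(); print(R,zyaw(R)); 
E
```

```text
[612.3 221.8  60. ] [ 627.2 -247.4   60. ] [644.2 200.4  60. ] [ 655.4 -247.3   60. ] kerb yaw 1.8210609646469675 1.4438113446715208 469.3491637521487
A foot [579.4 164.1  20. ] top [419.6 155.9  20. ] len 160.0280416202508 yaw 2.9593073276118447 grip [438.6 156.8  20. ]
B foot [583.6  50.4  20. ] top [423.1  28.3  20. ] len 161.915904688437 yaw 7.82293297169975 grip [443.9  31.2  20. ]
C foot [583.9 -73.2  20. ] top [424.4 -58.   20. ] len 160.16327806693585 yaw -5.413483947112116 grip [443.5 -59.9  20. ]
D foot [ 600.7 -184.8   20. ] top [ 440.2 -206.7   20. ] len 161.9717426478998 yaw 7.771342391682855 grip [ 461.  -203.8   20. ]
[[-0.  -1.   0.3]
 [-0.   0.3  1. ]
 [-1.   0.  -0. ]] 72.42020910554066
```

```bash
python3 - <<'E'
from h import *
go([438.6,156.8,100],93)
E
```

```text
turn -20.6 shift [ 125.5 -226.6 -451.3] zyaw 93.0
```

Request:
apply_moves([
  [0.2, 0, 0, 0, -7],
  [0.2, 0, 0, 0, -7],
  [0.2, 0, 0, 0, -6.6],
  [0.2, 0, -15, -30, 0],
  [0.2, 0, -15, -30, 0],
  [0.2, 0, -15, -30, 0],
  [0.2, 0, -15, -30, 0],
  [0.2, 0, -15, -30, 0],
  [0.2, 0, -15, -30, 0],
  [0.2, 0, -15, -30, 0],
])

```text
t: 1.25
eef_pos: [305.1, 390.4, 225.7]
tcp_rot: [-0.795, 1.571, 0.829]
ft_force: [0.1, 0.7, -0.2]
opening: 0.803
```

Request:
apply_moves([
  [0.2, 15, -15, -30, 0],
  [0.2, 15, -15, -30, 0],
  [0.2, 15, -15, -30, 0],
  [0.2, 15, -15, -30, 0],
  [0.2, 15, -15, -30, 0],
  [0.2, 15, -15, -30, 0],
  [0.2, 15, -15, -30, 0],
  [0.2, 15, -15, -30, 0],
  [0.2, 0, 0, 0, 0],
  [0.2, 0, 0, 0, 0],
])

```text
t: 2.25
eef_pos: [437.2, 157.9, 105.4]
tcp_rot: [1.511, 1.57, 3.133]
ft_force: [-0.8, 0.0, -0.4]
opening: 0.801
```

```bash
python3 - <<'E'
from h import *
print(T()[0],status.state()['opening'])
go([438.6,156.8,14],93)
shot('side','s2.png')
E
```

```text
[437.17102722 157.93886659 105.44342928] 0.8014297054433168
turn -0.1 shift [91.4 -1.4 -1.2] zyaw 93.0
```

View pics/s2.png

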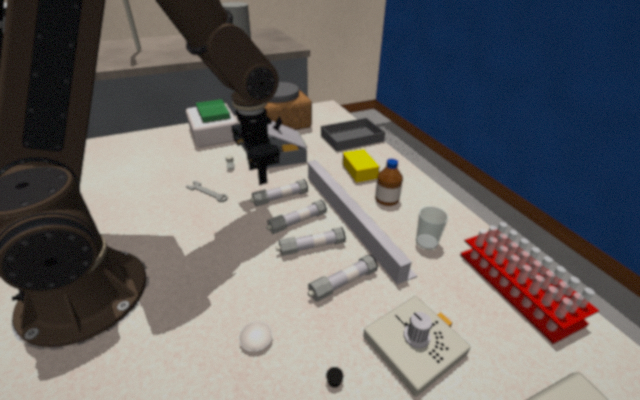

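Request:
apply_moves([
  [0.2, 18, -1, -1, 0],
  [0.2, 18, 0, 0, 0],
  [0.2, 18, 0, 0, 0],
  [0.2, 18, 0, 0, 0],
  [0.2, 14, 0, 0, 0],
  [0.2, 5, 0, 0, 0],
  [0.2, 0, 0, 0, 0],
  [1, 0, 0, 0, 0],
  [1, 0, 0, 0, 0],
  [1, 0, 0, 0, 0],
])

```text
t: 3.3
eef_pos: [438.4, 157.5, 15.2]
tcp_rot: [-1.348, 1.57, 0.275]
ft_force: [-0.4, 0.2, -0.3]
opening: 0.607
```

Request:
apply_moves([
  [1, 0, 0, 0, 0],
  [1, 0, 0, 0, 0],
])

```text
t: 3.5
eef_pos: [438.2, 157.5, 14.9]
tcp_rot: [-0.979, 1.57, 0.644]
ft_force: [-0.0, 3.2, 1.6]
opening: 0.437
```

Request:
apply_moves([
  [1, 0, -6, 0, 0],
  [1, 0, -6, 0, 0],
  [1, 0, -6, 0, 0],
  [1, 0, -6, 0, 0],
  [1, 0, -4, 0, 0],
  [1, 0, -2, 0, 0],
  [1, 0, -2, 0, 0],
  [1, 0, 0, 0, 0],
])

```text
t: 4.3
eef_pos: [468.2, 158.7, 14.8]
tcp_rot: [1.687, 1.566, -2.973]
ft_force: [-10.0, -1.2, 11.7]
opening: 0.416
```

Request:
apply_moves([
  [1, 0, -1, 0, 0],
  [1, 0, -1, 0, 0],
  [1, 0, -1, 0, 0],
  [1, 0, 0, 0, 0],
])

```text
t: 4.7
eef_pos: [471.0, 158.9, 14.8]
tcp_rot: [1.688, 1.566, -2.972]
ft_force: [-9.8, -0.3, 11.6]
opening: 0.42
```

Request:
apply_moves([
  [1, -0.5, -1, 0, 0],
  [1, 0, -1, 0, 0],
  [1, 0, -1, 0, 0],
  [1, 0, 0, 0, 0],
])

```text
t: 5.1
eef_pos: [473.2, 159.1, 14.8]
tcp_rot: [1.672, 1.564, -2.988]
ft_force: [-12.7, 0.2, 8.2]
opening: 0.424
```

Request:
apply_moves([
  [1, -0.5, -1, 0, 0],
  [1, 0, -1, 0, 0],
  [1, 0, -1, 0, 0],
  [1, 0, 0, 0, 0],
])

```text
t: 5.5
eef_pos: [473.5, 159.0, 14.8]
tcp_rot: [1.684, 1.558, -2.974]
ft_force: [-22.0, 1.0, 9.1]
opening: 0.418
```

Request:
apply_moves([
  [1, -12, 1, 0, 0],
  [1, -12, 0, 0, 0],
  [1, -11, -1, 0, 0],
  [1, -11, -2, 0, 0],
  [1, -10, -3, 0, 0],
  [1, -10, -4, 0, 0],
  [1, 0, 0, 0, 0],
])

```text
t: 6.2
eef_pos: [489.6, 160.2, 83.0]
tcp_rot: [-1.41, 1.568, 0.213]
ft_force: [-1.1, 0.4, -1.6]
opening: 0.418
```

```bash
python3 - <<'E'
from h import *
c=shot('side'); im=cv2.cvtColor(c['pixels'],cv2.COLOR_RGB2BGR)
cv2.imwrite('pics/s3.png',cv2.resize(im[100:260,200:420],None,fx=3,fy=3,interpolation=cv2.INTER_CUBIC))
E
```

```text
(no output)
```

View pics/s3.png

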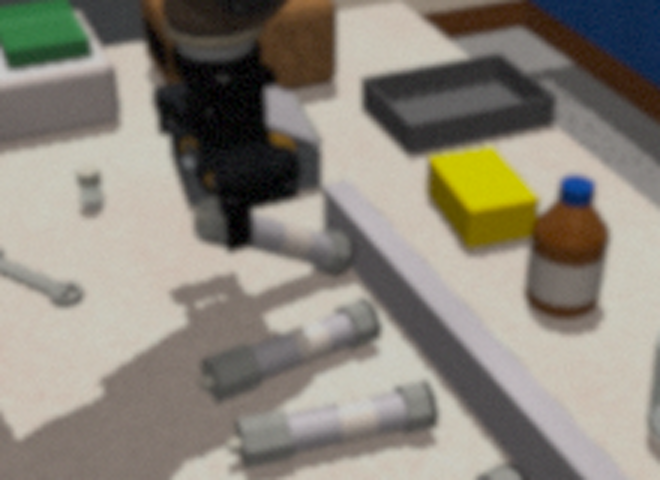

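Request:
apply_moves([
  [1, -9, -4, 0, 0],
  [1, -9, -5, 0, 0],
  [1, -8, -7, 0, 0],
  [1, -7, -8, 0, 0],
  [1, -6, -9, 0, 0],
  [1, -5, -9, 0, 0],
  [1, -4, -10, 0, 0],
  [1, -3, -11, 0, 0],
  [1, 0, 0, 0, 0],
])

```text
t: 7.15
eef_pos: [552.6, 163.4, 132.8]
tcp_rot: [-1.421, 1.569, 0.203]
ft_force: [0.9, 0.3, -5.3]
opening: 0.42
```

Request:
apply_moves([
  [1, -2, -11, 0, 0],
  [1, 0, -12, 0, 0],
  [1, 0, -11, 0, 0],
  [1, 2, -9, 0, 0],
  [1, 0, 0, 0, 0],
])

```text
t: 7.65
eef_pos: [596.1, 165.7, 133.1]
tcp_rot: [-1.437, 1.568, 0.186]
ft_force: [-0.2, 0.5, 4.1]
opening: 0.413
```

```bash
python3 - <<'E'
from h import *
c=shot('side'); im=cv2.cvtColor(c['pixels'],cv2.COLOR_RGB2BGR)
cv2.imwrite('pics/s4.png',cv2.resize(im[100:260,200:420],None,fx=3,fy=3,interpolation=cv2.INTER_CUBIC))
E
```

```text
(no output)
```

View pics/s4.png

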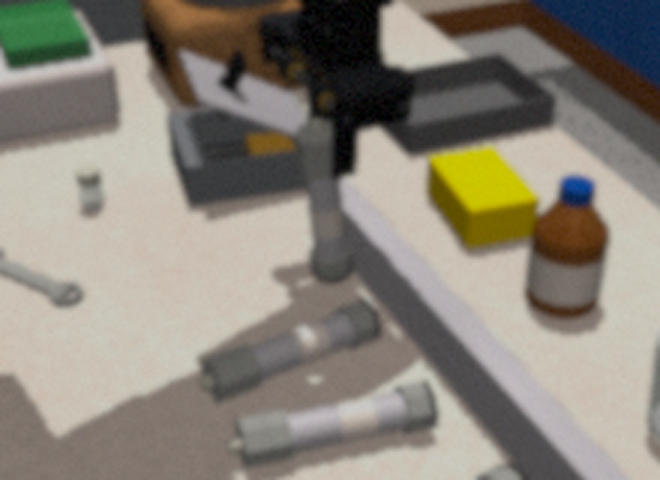

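Request:
apply_moves([
  [0.45, 0, 0, 0, 0],
  [0.4, 0, 0, 0, 0],
  [0.3, 0, 0, 0, 0],
  [0.3, 0, 0, 0, 0],
  [0.3, -15, 0, 0, 0],
  [0.3, -25, 0, 0, 0],
  [0.3, -25, 0, 0, 0],
  [0.3, -10, 0, 0, 0],
  [0.3, 0, 0, 0, 0],
])

```text
t: 8.6
eef_pos: [594.3, 165.7, 208.7]
tcp_rot: [-1.428, 1.568, 0.195]
ft_force: [0.3, -0.1, -0.6]
opening: 0.7
```

```bash
python3 - <<'E'
from h import *
go([443.9,31.2,100],97.8); print(status.state()['ft_force'],status.state()['eef_pos'])
E
```

```text
turn -4.8 shift [ 108.3  167.5 -112.9] zyaw 97.8
[ 0.27314004 -0.08919957 -0.59454601] [594.3212181  165.70097068 208.70114755]
```

Request:
apply_moves([
  [0.2, 0, 25, -12, -4.8],
  [0.2, 0, 25, -14, 0],
  [0.2, 0, 25, -14, 0],
  [0.2, 0, 25, -14, 0],
  [0.2, 15, 25, -15, 0],
  [0.2, 20, 22, -15, 0],
  [0.2, 20, 20, -15, 0],
  [0.2, 20, 0, -14, 0],
  [0.2, 0, 0, 0, 0],
])

```text
t: 9.5
eef_pos: [441.3, 32.0, 130.3]
tcp_rot: [1.353, 1.566, 3.058]
ft_force: [-0.4, 0.8, 0.8]
opening: 0.8
```

```bash
python3 - <<'E'
from h import *
c=shot('side'); im=cv2.cvtColor(c['pixels'],cv2.COLOR_RGB2BGR)
for X in([443.9,31.2,40],[583.6,50.4,40],[443.5,-59.9,40],[583.9,-73.2,40],[461,-203.8,40],[600.7,-184.8,40],[594,164.5,160],[594,164.5,0]):
    cv2.circle(im,tuple(int(i) for i in np.round(proj(c,X))),1,(0,0,255),-1)
cv2.imwrite('pics/s5.png',cv2.resize(im[100:310,200:420],None,fx=2.8,fy=2.8,interpolation=cv2.INTER_CUBIC))
go([443.9,31.2,14],97.8)
E
```

```text
turn -0.1 shift [117.5  -2.   -1.7] zyaw 97.8
```

View pics/s5.png

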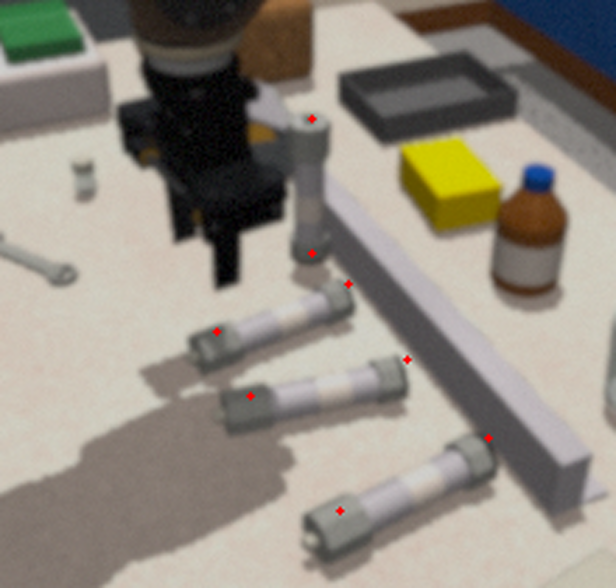

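Request:
apply_moves([
  [0.2, 25, -2, -2, 0],
  [0.2, 25, 0, 0, 0],
  [0.2, 25, 0, 0, 0],
  [0.2, 22, 0, 0, 0],
  [0.2, 14, 0, 0, 0],
  [0.2, 5, 0, 0, 0],
  [0.2, 0, 0, 0, 0],
  [1, 0, 0, 0, 0],
  [1, 0, 0, 0, 0],
  [1, 0, 0, 0, 0],
])

```text
t: 10.55
eef_pos: [445.3, 31.3, 17.2]
tcp_rot: [-1.716, 1.57, -0.008]
ft_force: [0.2, -0.1, 0.5]
opening: 0.605
```

Request:
apply_moves([
  [1, 0, 0, 0, 0],
  [1, 0, 0, 0, 0],
  [1, 0, -6, 0, 1],
  [1, 0, -6, 0, 1],
  [1, 0, -6, 0, 1],
  [1, 0, -6, 0, 1],
  [1, 0, -4, 0, 1],
  [1, 0, 0, 0, 0],
])

```text
t: 11.35
eef_pos: [471.3, 34.4, 16.8]
tcp_rot: [1.438, 1.567, 3.058]
ft_force: [-6.8, 0.2, 9.9]
opening: 0.421
```

Request:
apply_moves([
  [1, 0, -1.5, 0, 1],
  [1, 0, -1.5, 0, 0],
  [1, 0, -1.5, 0, 0],
  [1, 0, 0, 0, 0],
])

```text
t: 11.75
eef_pos: [474.7, 34.5, 16.8]
tcp_rot: [1.468, 1.565, 3.07]
ft_force: [-11.4, 0.1, 13.8]
opening: 0.421
```

Request:
apply_moves([
  [1, 0, -1.5, 0, 0],
  [1, 0, -1.5, 0, 0],
  [1, 0, -1, 0, 0],
  [1, 0, 0, 0, 0],
])

```text
t: 12.15
eef_pos: [477.8, 34.6, 16.8]
tcp_rot: [1.482, 1.563, 3.084]
ft_force: [-15.7, -1.3, 17.1]
opening: 0.421
```

```bash
python3 - <<'E'
from h import *
print(T()[0],zyaw(T()[1]))
E
```

```text
[477.78987091  34.6258883   16.80046145] 91.8179824437687
```

Request:
apply_moves([
  [1, -1, -1, 0, 0],
  [1, 0, -1, 0, 0],
  [1, 0, -1, 0, 0],
  [1, 0, 0, 0, 0],
])

```text
t: 12.55
eef_pos: [478.1, 34.9, 16.8]
tcp_rot: [1.488, 1.557, 3.091]
ft_force: [-21.9, -0.7, 9.5]
opening: 0.425
```

Request:
apply_moves([
  [1, 0, -1, 0, 0],
  [1, 0, -1, 0, 0],
  [1, 0, 0, 0, 0],
])

```text
t: 12.85
eef_pos: [478.7, 35.1, 16.7]
tcp_rot: [1.493, 1.554, 3.096]
ft_force: [-27.7, -2.1, 12.2]
opening: 0.42
```

Request:
apply_moves([
  [1, -12, 3, 0, 0],
  [1, -12, 1, 0, 0],
  [1, -11, -1, 0, 0],
  [1, -11, -2, 0, 0],
  [1, -10, -3, 0, 0],
  [1, -10, -4, 0, 0],
  [1, -9, -5, 0, 0],
  [1, -9, -6, 0, 0],
  [1, -8, -7, 0, 0],
  [1, 0, 0, 0, 0],
])

```text
t: 13.85
eef_pos: [511.8, 35.3, 110.7]
tcp_rot: [-1.63, 1.568, -0.028]
ft_force: [-0.3, -1.0, 0.8]
opening: 0.42
```

Request:
apply_moves([
  [1, -7, -8, 0, 0],
  [1, -6, -9, 0, 0],
  [1, -5, -9, 0, 0],
  [1, -4, -10, 0, 0],
  [1, -3, -11, 0, 0],
  [1, -2, -11, 0, 0],
  [1, 0, -12, 0, 0],
  [1, 0, -11, 0, 0],
  [1, 2, -9, 0, 0],
  [1, 0, 0, 0, 0],
])

```text
t: 14.85
eef_pos: [601.5, 38.2, 134.3]
tcp_rot: [-1.436, 1.57, 0.166]
ft_force: [-0.8, 0.2, -1.5]
opening: 0.415
```

Request:
apply_moves([
  [0.45, 0, 2, 0, 0],
  [0.4, 0, 0, 0, 0],
  [0.3, 0, 0, 0, 0],
  [0.3, 0, 0, 0, 0],
  [0.3, -15, 0, 0, 0],
  [0.3, -25, 0, 0, 0],
  [0.3, -25, 0, 0, 0],
  [0.3, -10, 0, 0, 0],
  [0.3, 0, 0, 0, 0],
])

```text
t: 15.75
eef_pos: [598.7, 38.1, 210.8]
tcp_rot: [-1.618, 1.568, -0.015]
ft_force: [-0.7, -0.2, -0.4]
opening: 0.702
```

```bash
python3 - <<'E'
from h import *
go([443.5,-59.9,120],84.6); print(T()[0])
E
```

```text
turn 7.2 shift [  90.4  145.5 -112.2] zyaw 84.6
[598.65766185  38.12401623 210.81186346]
```

Request:
apply_moves([
  [0.2, 0, 0, 0, 7.2],
  [0.2, 0, 25, -12, 0],
  [0.2, 0, 25, -14, 0],
  [0.2, 0, 25, -14, 0],
  [0.2, 0, 25, -14, 0],
  [0.2, 15, 25, -15, 0],
  [0.2, 25, 20, -15, 0],
  [0.2, 25, 0, -15, 0],
  [0.2, 25, 0, -13, 0],
  [0.2, 0, 0, 0, 0],
])

```text
t: 16.75
eef_pos: [441.7, -60.3, 116.8]
tcp_rot: [1.376, 1.565, 2.851]
ft_force: [-0.4, 0.0, 0.7]
opening: 0.801
```

```bash
python3 - <<'E'
from h import *
c=shot('side'); im=cv2.cvtColor(c['pixels'],cv2.COLOR_RGB2BGR)
for X in([443.5,-59.9,40],[583.9,-73.2,40],[461,-203.8,40],[600.7,-184.8,40],[594,164.5,160],[594,164.5,0],[598,41,160],[598,41,0]):
    cv2.circle(im,tuple(int(i) for i in np.round(proj(c,X))),1,(0,0,255),-1)
cv2.imwrite('pics/s6.png',cv2.resize(im[100:310,200:420],None,fx=2.8,fy=2.8,interpolation=cv2.INTER_CUBIC))
go([443.5,-59.9,15],84.6)
E
```

```text
turn -0.1 shift [103.3  -1.5  -0. ] zyaw 84.6
```

View pics/s6.png

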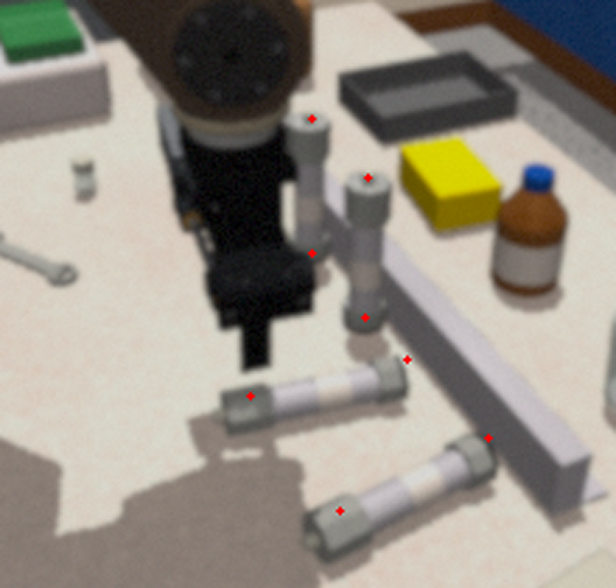

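Request:
apply_moves([
  [0.2, 24, -1.5, 0, 0],
  [0.2, 24, 0, 0, 0],
  [0.2, 22, 0, 0, 0],
  [0.2, 18, 0, 0, 0],
  [0.2, 10, 0, 0, 0],
  [0.2, 4, 0, 0, 0],
  [0.2, 0, 0, 0, 0],
  [1, 0, 0, 0, 0],
  [1, 0, 0, 0, 0],
  [1, 0, 0, 0, 0],
])

```text
t: 17.8
eef_pos: [445.1, -60.0, 18.2]
tcp_rot: [-1.673, 1.57, -0.196]
ft_force: [-0.2, 0.2, 0.4]
opening: 0.604
```

Request:
apply_moves([
  [1, 0, 0, 0, 0],
  [1, 0, 0, 0, 0],
  [1, 0, -6, 0, -1],
  [1, 0, -6, 0, -1],
  [1, 0, -6, 0, -1],
  [1, 0, -6, 0, -1],
  [1, 0, -4, 0, -1],
  [1, 0, -2, 0, -1],
  [1, 0, -2, 0, -1],
  [1, 0, 0, 0, 0],
])

```text
t: 18.8
eef_pos: [476.0, -61.6, 17.7]
tcp_rot: [1.311, 1.569, 2.911]
ft_force: [-5.1, -1.4, 6.1]
opening: 0.422
```

Request:
apply_moves([
  [1, 0, -2, 0, 0],
  [1, 0, -2, 0, 0],
  [1, 0, -1, 0, 0],
  [1, 0, 0, 0, 0],
])

```text
t: 19.2
eef_pos: [479.7, -61.1, 17.7]
tcp_rot: [1.304, 1.566, 2.904]
ft_force: [-11.0, -0.5, 10.0]
opening: 0.42
```

Request:
apply_moves([
  [1, -1, -1, 0, 0],
  [1, 0, -1, 0, 0],
  [1, 0, -1, 0, 0],
  [1, 0, 0, 0, 0],
])

```text
t: 19.6
eef_pos: [484.1, -61.3, 18.2]
tcp_rot: [1.287, 1.569, 2.886]
ft_force: [-5.0, -2.1, -2.3]
opening: 0.417
```

Request:
apply_moves([
  [1, 0, -1, 0, 0],
  [1, 0, -1, 0, 0],
  [1, 0, -1, 0, 0],
  [1, 0, 0, 0, 0],
])

```text
t: 20.0
eef_pos: [484.2, -60.8, 17.9]
tcp_rot: [1.321, 1.562, 2.921]
ft_force: [-17.0, -3.0, 1.7]
opening: 0.421
```

Request:
apply_moves([
  [1, -12, 2, 0, 0],
  [1, -12, 1, 0, 0],
  [1, -11, -1, 0, 0],
  [1, -11, -2, 0, 0],
  [1, -10, -3, 0, 0],
  [1, -10, -4, 0, 0],
  [1, -9, -5, 0, 0],
  [1, -9, -6, 0, 0],
  [1, -8, -7, 0, 0],
  [1, 0, 0, 0, 0],
])

```text
t: 21.0
eef_pos: [514.1, -60.7, 111.7]
tcp_rot: [-1.806, 1.569, -0.207]
ft_force: [-1.5, -1.0, 0.9]
opening: 0.419
```

Request:
apply_moves([
  [1, -7, -8, 0, 0],
  [1, -6, -9, 0, 0],
  [1, -5, -9, 0, 0],
  [1, -4, -10, 0, 0],
  [1, -3, -11, 0, 0],
  [1, -2, -11, 0, 0],
  [1, 0, -12, 0, 0],
  [1, 0, -11, 0, 0],
  [1, 2, -7, 0, 0],
  [1, 0, 0, 0, 0],
])

```text
t: 22.0
eef_pos: [602.1, -58.1, 135.8]
tcp_rot: [-1.655, 1.569, -0.056]
ft_force: [-1.0, -0.8, 0.2]
opening: 0.414
```

Request:
apply_moves([
  [0.45, 0, 0, 0, 0],
  [0.4, 0, 0, 0, 0],
  [0.3, 0, 0, 0, 0],
  [0.3, 0, 0, 0, 0],
  [0.3, -15, 0, 0, 0],
  [0.3, -25, 0, 0, 0],
  [0.3, -25, 0, 0, 0],
  [0.3, -10, 0, 0, 0],
  [0.3, 0, 0, 0, 0],
])

```text
t: 22.9
eef_pos: [601.1, -58.2, 211.7]
tcp_rot: [-1.76, 1.568, -0.16]
ft_force: [-0.5, 0.2, -0.4]
opening: 0.7
```

```bash
python3 - <<'E'
from h import *
go([461,-203.8,120],97.8); print(T()[0])
E
```

```text
turn -6.2 shift [  91.4  158.8 -125.2] zyaw 97.8
[601.13325237 -58.20848508 211.72215797]
```

Request:
apply_moves([
  [0.2, 0, 0, 0, -6.2],
  [0.2, 0, 25, -14, 0],
  [0.2, 0, 25, -16, 0],
  [0.2, 0, 25, -16, 0],
  [0.2, 0, 25, -16, 0],
  [0.2, 15, 25, -16, 0],
  [0.2, 25, 19, -16, 0],
  [0.2, 25, 15, -16, 0],
  [0.2, 25, 0, -15, 0],
  [0.2, 0, 0, 0, 0],
])

```text
t: 23.9
eef_pos: [458.7, -204.1, 117.4]
tcp_rot: [0.886, 1.565, 2.591]
ft_force: [0.0, -0.0, 0.7]
opening: 0.797
```

```bash
python3 - <<'E'
from h import *
c=shot('side'); im=cv2.cvtColor(c['pixels'],cv2.COLOR_RGB2BGR)
for X in([461,-203.8,40],[600.7,-184.8,40],[594,164.5,160],[594,164.5,0],[598,41,160],[598,41,0],[601,-58,160],[601,-58,0]):
    cv2.circle(im,tuple(int(i) for i in np.round(proj(c,X))),1,(0,0,255),-1)
cv2.imwrite('pics/s7.png',cv2.resize(im[100:310,200:420],None,fx=2.8,fy=2.8,interpolation=cv2.INTER_CUBIC))
go([461,-203.8,16],97.8)
E
```

```text
turn -0.1 shift [103.   -1.9  -0.8] zyaw 97.8
```

View pics/s7.png

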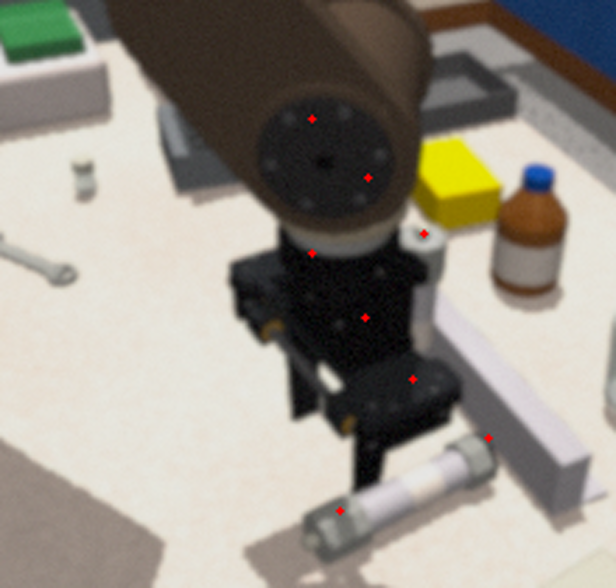

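Request:
apply_moves([
  [0.2, 24, -1, -1, 0],
  [0.2, 24, 0, 0, 0],
  [0.2, 22, 0, 0, 0],
  [0.2, 18, 0, 0, 0],
  [0.2, 10, 0, 0, 0],
  [0.2, 4, 0, 0, 0],
  [0.2, 0, 0, 0, 0],
  [1, 0, 0, 0, 0],
  [1, 0, 0, 0, 0],
  [1, 0, 0, 0, 0],
])

```text
t: 24.95
eef_pos: [461.6, -204.6, 19.2]
tcp_rot: [-2.136, 1.57, -0.428]
ft_force: [-0.0, -0.9, 0.6]
opening: 0.606
```

Request:
apply_moves([
  [1, 0, 0, 0, 0],
  [1, 0, 0, 0, 0],
  [1, 0, -4, 0, 1],
  [1, 0, -4, 0, 1],
  [1, 0, -4, 0, 1],
  [1, 0, -4, 0, 1],
  [1, 0, -3, 0, 1],
  [1, 0, -2, 0, 1],
  [1, 0, 0, 0, 0],
])

```text
t: 25.85
eef_pos: [481.3, -201.7, 18.7]
tcp_rot: [1.051, 1.568, 2.653]
ft_force: [-5.0, 2.5, 7.8]
opening: 0.423
```

Request:
apply_moves([
  [1, -1, -1, 0, 0],
  [1, 0, -1, 0, 0],
  [1, 0, -1, 0, 0],
  [1, 0, 0, 0, 0],
])

```text
t: 26.25
eef_pos: [485.5, -202.3, 19.5]
tcp_rot: [-0.539, 1.571, 1.064]
ft_force: [-1.1, 0.7, -1.1]
opening: 0.421
```

Request:
apply_moves([
  [1, 0, -1, 0, 0],
  [1, 0, -1, 0, 0],
  [1, 0, -1, 0, 0],
  [1, 0, 0, 0, 0],
])

```text
t: 26.65
eef_pos: [486.1, -201.4, 19.0]
tcp_rot: [1.065, 1.565, 2.667]
ft_force: [-11.8, -0.5, -0.6]
opening: 0.417
```

Request:
apply_moves([
  [1, -12, 1, 0, 0],
  [1, -12, 1, 0, 0],
  [1, -11, -1, 0, 0],
  [1, -11, -2, 0, 0],
  [1, -10, -3, 0, 0],
  [1, -10, -4, 0, 0],
  [1, -9, -5, 0, 0],
  [1, -9, -6, 0, 0],
  [1, -8, -7, 0, 0],
  [1, 0, 0, 0, 0],
])

```text
t: 27.65
eef_pos: [515.5, -201.6, 112.7]
tcp_rot: [-2.06, 1.569, -0.457]
ft_force: [-0.6, 0.3, 0.7]
opening: 0.418
```

Request:
apply_moves([
  [1, -7, -8, 0, 0],
  [1, -6, -9, 0, 0],
  [1, -5, -9, 0, 0],
  [1, -4, -10, 0, 0],
  [1, -3, -11, 0, 0],
  [1, -2, -11, 0, 0],
  [1, 0, -12, 0, 0],
  [1, 0, -11, 0, 0],
  [1, 2, -8, 0, 0],
  [1, 0, 0, 0, 0],
])

```text
t: 28.65
eef_pos: [605.9, -198.8, 138.3]
tcp_rot: [-1.912, 1.566, -0.309]
ft_force: [-0.0, 1.6, 12.8]
opening: 0.421
```

Request:
apply_moves([
  [0.45, 0, 0, 0, 0],
  [0.4, 0, 0, 0, 0],
  [0.3, 0, 0, 0, 0],
  [0.3, 0, 0, 0, 0],
  [0.3, -15, 0, 0, 0],
  [0.3, -25, 0, 0, 0],
  [0.3, -25, 0, 0, 0],
  [0.3, -10, 10, 0, 0],
  [0.3, 0, 25, 0, 0],
  [0.3, 0, 25, 0, 0],
])

```text
t: 29.65
eef_pos: [541.8, -200.2, 211.1]
tcp_rot: [0.81, 1.57, 2.413]
ft_force: [0.4, 0.5, -0.2]
opening: 0.699
```

```bash
python3 - <<'E'
from h import *
s=cv2.imread('pics/side1.png'); t=cv2.imread('pics/top1.png'); c=shot('top','t4.png')
a=cv2.resize(s[105:175,245:325],None,fx=5,fy=5,interpolation=cv2.INTER_CUBIC)
b=cv2.resize(t[155:225,155:235],None,fx=5,fy=5,interpolation=cv2.INTER_CUBIC)
n=cv2.cvtColor(c['pixels'],cv2.COLOR_RGB2BGR)
d=cv2.resize(n[160:250,230:420],(800,250),interpolation=cv2.INTER_CUBIC)
cv2.imwrite('pics/m5.png',np.vstack([np.clip(np.hstack([a,b])*1.4,0,255).astype('uint8'),d])[:600])
E
```

```text
(no output)
```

View pics/m5.png

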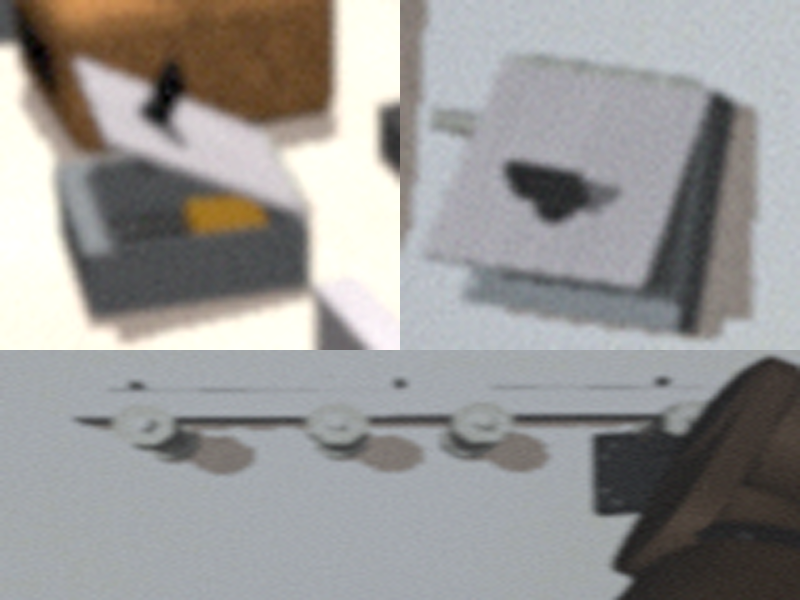

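```bash
cat > box.py <<'E'
from h import *
np.set_printoptions(precision=1,suppress=True)
c=shot('top'); s=shot('side')
P=lambda x,y,z: ray(c,155+x/5,155+y/5,z)
hl,hr=P(105,57,54),P(308,82,54); print('hinge',hl,hr,np.linalg.norm(hl-hr))
for z in(90,100,110,120,130,140,150):
    a,b=P(25,257,z),P(240,288,z)
    e=(hl-hr)/np.linalg.norm(hl-hr); n=np.array([-e[1],e[0],0]) # towards -x
    m=(a+b)/2-(hl+hr)/2
    print(z,a,b,'w',np.linalg.norm(a-b),'dist',np.hypot(m@n,z-57),'n',m@n,'e',m@e,'th',np.arctan2(z-57,m@n))
print('yaw',np.degrees(np.arctan2(-e[0],e[1])))
# box footprint near corners at rim z50
print(P(65,272,50),P(280,300,50))
E
python3 box.py
```

```text
hinge [662.8 449.   54. ] [650.5 324.8  54. ] 124.78868170993063
90 [537.  475.4  90. ] [521.8 349.2  90. ] w 127.19449160398085 dist 133.27793787168073 n 129.12787740580106 e 12.725887304481603 th 0.25020529876701714
100 [536.3 471.4 100. ] [521.3 346.2 100. ] w 126.0680284677892 dist 136.32369682627763 n 129.36440900179176 e 9.193367853890905 th 0.32090524091879796
110 [535.7 467.3 110. ] [520.8 343.3 110. ] w 124.94156533159747 dist 140.01929796935113 n 129.60094059778245 e 5.6608484033002044 th 0.3881959903200637
120 [535.  463.3 120. ] [520.2 340.4 120. ] w 123.81510219540577 dist 144.3148266314617 n 129.83747219377327 e 2.1283289527094937 th 0.4517554823980111
130 [534.4 459.2 130. ] [519.7 337.4 130. ] w 122.68863905921417 dist 149.15846091288114 n 130.07400378976382 e -1.404190497881194 th 0.5114158101811723
140 [533.7 455.2 140. ] [519.2 334.5 140. ] w 121.56217592302244 dist 154.49865899910594 n 130.31053538575466 e -4.936709948471848 th 0.5671393871700989
150 [533.1 451.1 150. ] [518.7 331.6 150. ] w 120.43571278683079 dist 160.28579693015945 n 130.54706698174536 e -8.469229399062547 th 0.6189909300615366
yaw -5.655471092363775
[531. 467.  50.] [517.1 336.4  50. ]
```

```bash
python3 - <<'E'
from h import *
go([531,360.5,150],83.7)
E
```

```text
turn 8.1 shift [ 61.7  72.5 556.4] zyaw 83.7
```

Request:
apply_moves([
  [1, 0, 0, 0, 8.1],
  [1, 0, 4.8, 37, 0],
  [1, 0, 4.8, 37, 0],
  [1, 0, 4.8, 37, 0],
  [1, 0, 4.8, 37, 0],
  [1, 0, 4.8, 37, 0],
  [1, 0, 4.8, 37, 0],
  [1, 0, 4.8, 37, 0],
  [1, 0, 4.8, 37, 0],
  [1, 0, 4.8, 37, 0],
])

```text
t: 30.8
eef_pos: [537.0, 137.1, 211.3]
tcp_rot: [-0.418, 1.571, 1.044]
ft_force: [0.5, -0.8, -0.0]
opening: 0.005
```

Request:
apply_moves([
  [1, 0, 4.8, 37, 0],
  [1, 0, 4.8, 37, 0],
  [1, 0, 4.8, 37, 0],
  [1, 0, 4.8, 37, 0],
  [1, 0, 4.8, 37, 0],
  [1, 0, 0, 0, 0],
  [1, 0, 0, 0, 0],
])

```text
t: 31.5
eef_pos: [532.9, 322.6, 210.9]
tcp_rot: [2.195, 1.57, -2.625]
ft_force: [0.0, 0.5, 0.4]
opening: 0.007
```

```bash
python3 - <<'E'
from h import *
print(T()[0]); go([531,360.5,68],83.7)
E
```

```text
[532.94824955 322.57032023 210.86305111]
turn 0.1 shift [142.9   6.   37.5] zyaw 83.7
```

Request:
apply_moves([
  [1, 0, 3, 19, 0],
  [1, 0, 3, 18, 0],
  [1, 20, 0, 0, 0],
  [1, 20, 0, 0, 0],
  [1, 20, 0, 0, 0],
  [1, 12, 0, 0, 0],
  [1, 10, 0, 0, 0],
  [1, 10, 0, 0, 0],
  [1, 10, 0, 0, 0],
  [1, 0, 0, 0, 0],
])

```text
t: 32.5
eef_pos: [531.0, 359.1, 108.5]
tcp_rot: [2.167, 1.57, -2.655]
ft_force: [-0.1, 0.3, 0.2]
opening: 0.007
```

Request:
apply_moves([
  [1, 10, 0, 0, 0],
  [1, 10, 0, 0, 0],
  [1, 10, 0, 0, 0],
  [1, 6, 0, 0, 0],
  [1, 3, 0, 0, 0],
  [1, 0, 0, 0, 0],
])

```text
t: 33.1
eef_pos: [531.1, 359.2, 70.1]
tcp_rot: [2.155, 1.57, -2.667]
ft_force: [-0.7, -0.6, -0.4]
opening: 0.002
```

Request:
apply_moves([
  [1, 2, 0, 0, 0],
  [1, 1, 0, 0, 0],
  [1, 0, 0, 0, 0],
])

```text
t: 33.4
eef_pos: [531.4, 359.3, 68.3]
tcp_rot: [-0.932, 1.57, 0.529]
ft_force: [-0.8, -0.6, 4.6]
opening: 0.003
```

Request:
apply_moves([
  [1, 1, 0, 0, 0],
  [1, 1, 0, 0, 0],
  [1, 1, 0, 0, 0],
])

```text
t: 33.7
eef_pos: [531.5, 359.4, 67.9]
tcp_rot: [-1.015, 1.569, 0.446]
ft_force: [-11.1, -7.2, 38.9]
opening: 0.005
```

```bash
python3 - <<'E'
from h import *
c=shot('side'); im=cv2.cvtColor(c['pixels'],cv2.COLOR_RGB2BGR)
cv2.imwrite('pics/s8.png',cv2.resize(im[90:240,235:375],None,fx=4,fy=4,interpolation=cv2.INTER_CUBIC))
E
```

```text
(no output)
```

View pics/s8.png

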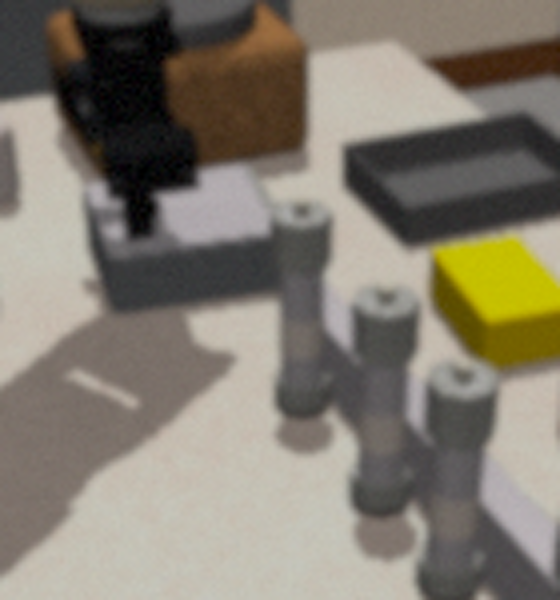

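Request:
apply_moves([
  [0.4, -15, 0, 0, 0],
  [0.4, -30, 0, 0, 0],
  [0.4, -25, 0, 0, 0],
  [0.4, 0, 0, 0, -8.4],
  [0.4, 0, 0, 0, -8.4],
  [0.4, 0, 0, 0, -8.4],
  [0.4, 0, 0, 0, -8.4],
  [0.4, 0, 0, 0, -8.4],
  [0.4, 0, 0, 0, -8.4],
  [0.4, 0, 0, 0, 0],
])

```text
t: 34.75
eef_pos: [531.3, 359.3, 134.9]
tcp_rot: [-1.782, 1.57, 0.561]
ft_force: [0.8, 0.3, -0.1]
opening: 0.598
```

```bash
python3 - <<'E'
from h import *
print(status.state()['joints'],T()[0]); go([555.2,398.1,79],167)
c=shot('side'); im=cv2.cvtColor(c['pixels'],cv2.COLOR_RGB2BGR)
for X in([555.2,398.1,95],[555.2,398.1,57],[656.6,386.9,57]):
    cv2.circle(im,tuple(int(i) for i in np.round(proj(c,X))),1,(0,0,255),-1)
cv2.imwrite('pics/s9.png',cv2.resize(im[90:190,235:345],None,fx=6,fy=6,interpolation=cv2.INTER_CUBIC))
E
```

```text
[ 4.91655798e-01  6.09353465e-01  1.60841535e+00  3.87619554e-05
  9.23380429e-01 -1.85149988e+00] [531.25064048 359.25733973 134.8907977 ]
turn -32.7 shift [ 55.9 -43.2 -14.6] zyaw 167.0
```

View pics/s9.png

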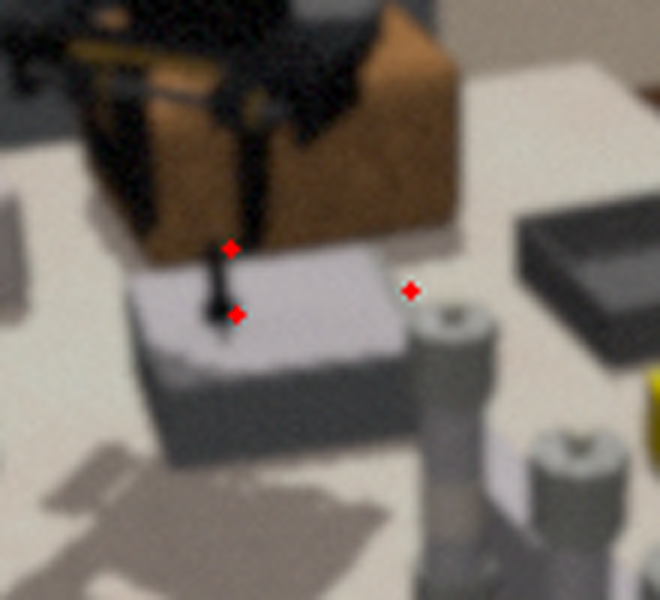

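```bash
python3 - <<'E'
from h import *
c=shot('side'); t=shot('top')
print(ray(c,271.7,141.2,62),ray(c,270.8,131.7,95))
p=[555.2,398.1,95]
for X in(p,[549,399,95]): print(proj(c,X)) 
im=cv2.imread('pics/side1.png')
# old open-state check in both views
for th in(.40,.45,.5):
  for dx in(0,-6):
    h=np.array([656.6+dx,386.9,50]); n=np.array([-.994,.11,0]); 
    X=h+n*(102*np.cos(th)-45*np.sin(th))+np.array([0,0,102*np.sin(th)+45*np.cos(th)]); B=h+n*(102*np.cos(th)-7*np.sin(th))+np.array([0,0,102*np.sin(th)+7*np.cos(th)])
    print(th,dx,'top',proj(t,X),proj(t,B),'side',proj(c,X),proj(c,B))
go([549,399,79],167)
E
```

```text
[548.13865489 395.16973856  62.        ] [548.69640571 398.96093493  95.        ]
[272.76813125 131.46430071]
[270.88461431 131.67907319]
0.4 0 top [183.49841167 190.63475064] [186.75465894 197.00371335] side [279.73359559 120.33591782] [275.95592888 130.72279914]
0.4 -6 top [183.37955978 192.73805871] [186.6409653  199.04747518] side [277.98155492 120.63795032] [274.22257445 131.0378246 ]
0.45 0 top [183.29253082 189.03634827] [186.37624732 196.03039167] side [280.91778473 119.12038042] [276.58999742 129.38368517]
0.45 -6 top [183.17321063 191.14525609] [186.26193263 198.08144655] side [279.16601105 119.42065641] [274.85470506 129.697021  ]
0.5 0 top [183.12188835 187.37441677] [186.02227838 194.9787413 ] side [282.16214838 117.95681122] [277.29475873 128.06678032]
0.5 -6 top [183.00214035 189.48848033] [185.90736525 197.03683446] side [280.41099843 118.25537184] [275.55783007 128.37842367]
turn -33.1 shift [ 55.8 -42.7  -8.4] zyaw 167.0
```

Request:
apply_moves([
  [0.4, 0, 0, 0, -8.4],
  [0.4, 0, 0, 0, -8.4],
  [0.4, 0, 0, 0, -8.3],
  [0.4, 0, 0, 0, -8],
  [0.4, 0, -21, -4, 0],
  [0.4, 0, -21.5, -4, 0],
  [0.4, 20, 0, 0, 0],
  [0.4, 20, 0, 0, 0],
  [0.4, 14, 0, 0, 0],
  [0.4, 0, 0, 0, 0],
])

```text
t: 35.9
eef_pos: [547.7, 398.4, 78.7]
tcp_rot: [0.738, 1.568, -2.629]
ft_force: [-1.1, 0.1, -0.4]
opening: 0.602
```

```bash
python3 - <<'E'
from h import *
print(T()[0],zyaw(T()[1]),status.state()['joints'][5]); go([549,398.5,79],167)
E
```

```text
[547.65733418 398.41843081  78.73576974] 167.12133201846433 -2.385409122435791
turn 0.1 shift [-0.3 -0.4 -1.3] zyaw 167.0
```

Request:
apply_moves([
  [0.6, 0, 0, 0, 0],
  [0.8, 0, 0, 0, 0],
  [1, 0, 0, 0, 0],
  [1, 0, 0, 0, 0],
  [1, 0, 0, 0, 0],
  [1, 0, 0, 0, 0],
  [1, 0, 0, 0, 0],
  [1, 0, 0, 0, 0],
  [1, 0, 0, 0, 0],
])

```text
t: 36.8
eef_pos: [549.9, 398.4, 80.9]
tcp_rot: [-2.867, 1.568, 0.052]
ft_force: [7.2, -3.7, -1.1]
opening: 0.096
```

Request:
apply_moves([
  [1, 0, 0, -1.5, 6],
  [1, 0, 0, 0, 8],
  [1, 0, 0, 0, 8],
  [1, 0, 0, 0, 8],
  [1, 0, 0, 0, 8],
  [1, 0, 0, 0, 8],
  [1, 0, 0, 0, 8],
  [1, 0, 0, 0, 8],
  [1, 0, 0, 0, 8],
  [1, 0, 0, 0, 0],
])

```text
t: 37.8
eef_pos: [549.2, 399.4, 80.9]
tcp_rot: [0.483, 1.57, 2.175]
ft_force: [-3.4, 4.0, 3.3]
opening: 0.096
```

```bash
python3 - <<'E'
from h import *
s=status.state();print(T()[0],zyaw(T()[1]),s['opening'],s['moment'],s['ft_force'])
E
```

```text
[549.17552456 399.36008585  80.89732345] 96.93759376452779 0.09609163836705001 [ 0.89867706  0.76757203 -0.00253501] [-3.41346087  4.04876363  3.34710119]
```

Request:
apply_moves([
  [1, 0, 0, 0, 6],
  [1, 0, 0, 0, 6],
  [1, 0, 0, 0, 3],
  [1, 0, 0, 0, 0],
])

```text
t: 38.2
eef_pos: [549.2, 399.6, 80.9]
tcp_rot: [0.429, 1.569, 1.863]
ft_force: [-3.6, 5.6, 1.7]
opening: 0.091
```

```bash
python3 - <<'E'
from h import *
s=status.state();print(T()[0],zyaw(T()[1]),s['opening'],s['moment'],s['ft_force'])
E
```

```text
[549.21209473 399.64646036  80.8803799 ] 82.11198507615046 0.09078110465559613 [1.12095979 0.7242986  0.00568206] [-3.63925209  5.59672274  1.65735774]
```

Request:
apply_moves([
  [1, 0, 0, 0, 3],
  [1, 0, 0, 0, 2],
  [1, 0, 0, 0, 0],
])

```text
t: 38.5
eef_pos: [549.2, 399.6, 80.9]
tcp_rot: [0.422, 1.57, 1.77]
ft_force: [-4.5, 5.8, 1.0]
opening: 0.103
```

```bash
python3 - <<'E'
from h import *
s=status.state();print(T()[0],zyaw(T()[1]),s['opening'],s['moment'],s['ft_force'])
E
```

```text
[549.2214337  399.62972138  80.87730548] 77.23444893211128 0.1030189242831546 [1.10662648 0.66408037 0.67909624] [-4.51420452  5.76101779  1.04892837]
```

Request:
apply_moves([
  [1, 0, 0, 0, -4],
  [0.8, 0, 0, 0, 0],
  [0.6, 0, 0, 0, 0],
  [0.5, 0, 0, 0, 0],
  [0.5, -15, 0, 0, 0],
  [0.5, -30, 0, 0, 0],
  [0.5, -40, 0, 0, 0],
  [0.5, -40, 0, 0, 0],
  [0.5, -10, 0, 0, 0],
  [0.5, 0, 0, 0, 0],
])

```text
t: 39.5
eef_pos: [550.3, 398.7, 218.3]
tcp_rot: [-0.881, 1.567, 0.536]
ft_force: [-0.9, 0.1, -0.1]
opening: 0.498
```

```bash
python3 - <<'E'
from h import *
c=shot('top','t6.png'); s=shot('side','s10.png'); i=cv2.imread('pics/t6.png'); j=cv2.imread('pics/s10.png')
a=cv2.resize(i[172:232,415:475],(400,400),interpolation=cv2.INTER_CUBIC)
b=cv2.resize(j[295:390,360:470],(400,345),interpolation=cv2.INTER_CUBIC)
b=np.vstack([b,np.zeros((55,400,3),'uint8')])
d=cv2.resize(j[100:200,235:425],(380,200)); e=cv2.resize(i[155:225,155:235],(228,200)); 
bot=np.zeros((200,800,3),'uint8'); bot[:,:380]=d; bot[:,380:608]=e
cv2.imwrite('pics/m7.png',np.vstack([np.clip(np.hstack([a,b])*1.3,0,255).astype('uint8'),bot]))
P=lambda x,y,z: ray(c,405+x/5,165+y/5,z)
q=[P(70,98,30),P(290,62,30),P(325,275,30),P(110,315,30)]; print(np.round(q,1),np.round(np.mean(q,0),1))
for k in range(4): print(np.linalg.norm(q[k]-q[k-1]))
print(np.degrees(np.arctan2(*(-(q[0]-q[1])[:2]*[1,-1]))))
m=np.mean(q,0); print(proj(c,[m[0],m[1],80]),proj(s,[m[0],m[1],80]))
E
```

```text
[[ 628.5 -301.9   30. ]
 [ 654.8 -440.6   30. ]
 [ 521.5 -460.9   30. ]
 [ 493.6 -326.6   30. ]] [ 574.6 -382.5   30. ]
137.231624006084
141.16939901673913
134.83157522519804
137.1595307646903
10.713934757454082
[450.36507854 200.96347113] [420.5485192  318.64851446]
```

View pics/m7.png

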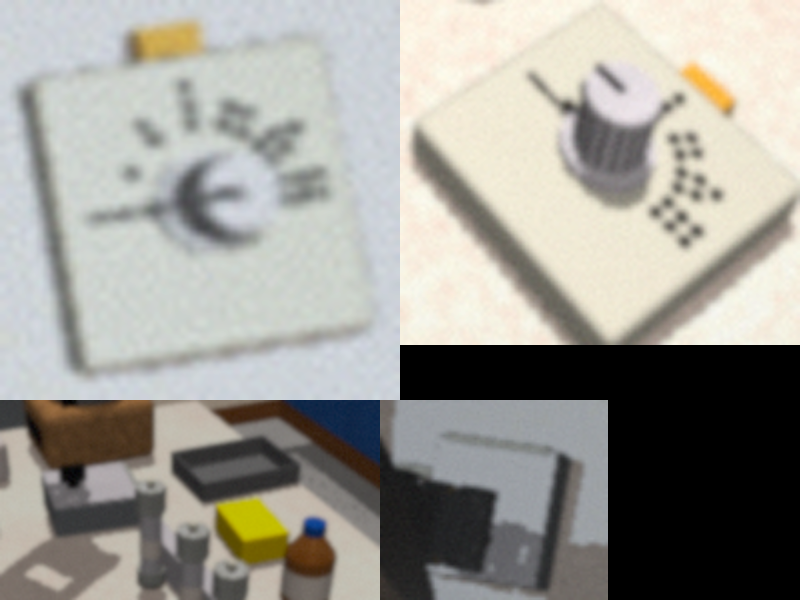

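Sleeve at 0 (top line parallel to the 0 bar), knob turned and hatch shut. Next is the selector.

```bash
python3 - <<'E'
from h import *
print(T()[0],zyaw(T()[1]),status.state()['joints'][5]); go([573,-383,160],84)
E
```

```text
[549.46584079 398.23434909 214.93479502] 81.20369576647872 -0.8874174370583393
turn -2.8 shift [  55.3 -105.1 -774.5] zyaw 84.0
```

Request:
apply_moves([
  [0.3, 0, 0, 0, -2.8],
  [0.3, 0, -5.5, -40, 0],
  [0.3, 0, -5.5, -40, 0],
  [0.3, 0, -5.5, -40, 0],
  [0.3, 0, -5.5, -40, 0],
  [0.3, 0, -5.5, -40, 0],
  [0.3, 0, -5.5, -40, 0],
  [0.3, 0, -5.5, -40, 0],
  [0.3, 0, -5.5, -40, 0],
  [0.3, 0, -5.5, -40, 0],
])

```text
t: 40.6
eef_pos: [560.8, 33.8, 214.0]
tcp_rot: [1.588, 1.568, 3.055]
ft_force: [0.8, -0.4, 0.4]
opening: 0.696
```

Request:
apply_moves([
  [0.3, 0, -5.5, -40, 0],
  [0.3, 0, -5.5, -40, 0],
  [0.3, 0, -5.5, -40, 0],
  [0.3, 0, -5.5, -40, 0],
  [0.3, 0, -5.5, -40, 0],
  [0.3, 0, -5.5, -40, 0],
  [0.3, 0, -5.5, -40, 0],
  [0.3, 0, -5.5, -40, 0],
  [0.3, 0, -5.5, -40, 0],
  [0.3, 0, 0, 0, 0],
])

```text
t: 41.6
eef_pos: [572.3, -332.0, 213.0]
tcp_rot: [1.256, 1.568, 2.719]
ft_force: [-0.3, 0.6, -0.7]
opening: 0.7
```

```bash
python3 - <<'E'
from h import *
print(T()[0],zyaw(T()[1]),status.state()['joints'][5]); go([573,-383,58],84)
E
```

```text
[ 572.31939159 -331.95214936  213.01630954] 83.799555266475 -2.087466237582458
turn -0.2 shift [155.   -6.4 -50.8] zyaw 84.0
```

Request:
apply_moves([
  [0.2, 0, -3.4, -26, 0],
  [0.2, 0, -3, -25, 0],
  [0.2, 30, 0, 0, 0],
  [0.2, 30, 0, 0, 0],
  [0.2, 30, 0, 0, 0],
  [0.2, 30, 0, 0, 0],
  [0.2, 20, 0, 0, 0],
  [0.2, 13, 0, 0, 0],
  [0.2, 0, 0, 0, 0],
])

```text
t: 42.5
eef_pos: [573.5, -378.1, 60.0]
tcp_rot: [0.968, 1.566, 2.435]
ft_force: [0.0, -0.0, -0.4]
opening: 0.805
```

Request:
apply_moves([
  [0.4, 0, 0, 0, 0],
  [0.5, 0, 0, 0, 0],
  [1, 0, 0, 0, 0],
  [1, 0, 0, 0, 0],
  [1, 0, 0, 0, 0],
  [1, 0, 0, 0, 0],
])

```text
t: 43.1
eef_pos: [574.2, -383.3, 63.5]
tcp_rot: [-2.764, 1.563, -1.297]
ft_force: [-4.1, -17.3, -0.6]
opening: 0.373
```

```bash
python3 - <<'E'
from h import *
s=status.state();print(T()[0],zyaw(T()[1]),s['opening'],s['moment'],s['ft_force'])
E
```

```text
[ 574.22358379 -383.29560741   63.49587782] 84.04903092194847 0.37332504293233615 [-2.6373529   0.72456579 -0.07064293] [ -4.05434594 -17.27881445  -0.63068011]
```

Request:
apply_moves([
  [1, 0, 0, -2, 0],
  [1, 0, 0, 0, 8],
  [1, 0, 0, 0, 8],
  [1, 0, 0, 0, 8],
  [1, 0, 0, 0, 8],
  [1, 0, 0, 0, 8],
  [1, 0, 0, 0, 0],
])

```text
t: 43.8
eef_pos: [574.8, -382.5, 63.5]
tcp_rot: [-1.524, 1.567, -0.759]
ft_force: [0.1, -6.0, 1.6]
opening: 0.374
```

```bash
python3 - <<'E'
from h import *
s=status.state();print(T()[0],zyaw(T()[1]),s['opening'],s['moment'],s['ft_force'])
E
```

```text
[ 574.8117436  -382.46923007   63.49633081] 43.79753491254632 0.37362433202558787 [-0.87777621 -0.41353686  0.05066529] [ 0.05273338 -6.04907467  1.63744522]
```

Request:
apply_moves([
  [1, 0, 0, 0, 8],
  [1, 0, 0, 0, 8],
  [1, 0, 0, 0, 8],
  [1, 0, 0, 0, 8],
  [1, 0, 0, 0, 8],
  [1, 0, 0, 0, 8],
  [1, 0, 0, 0, 8],
  [1, 0, 0, 0, 8],
  [1, 0, 0, 0, 8],
  [1, 0, 0, 0, 8],
])

```text
t: 44.8
eef_pos: [577.1, -382.5, 63.6]
tcp_rot: [0.083, 1.562, -0.549]
ft_force: [14.3, -5.8, -5.3]
opening: 0.374
```

Request:
apply_moves([
  [1, 0, 0, 0, 0],
  [1, 0, 0, 0, 0],
])

```text
t: 45.0
eef_pos: [577.0, -382.6, 63.6]
tcp_rot: [0.082, 1.563, -0.544]
ft_force: [13.4, -5.3, -4.4]
opening: 0.374
```

```bash
python3 - <<'E'
from h import *
s=status.state();print(T()[0],zyaw(T()[1]),s['opening'],s['moment'],s['ft_force'])
E
```

```text
[ 577.03277477 -382.56878964   63.58737147] -35.898611185701576 0.3742026619520467 [-1.11766019 -2.59008566 -0.01346457] [13.42371436 -5.30494824 -4.44200973]
```

Release, raise, and move clear for the check.

Request:
apply_moves([
  [0.5, 0, 0, 0, 0],
  [0.4, 0, 0, 0, 0],
  [0.3, 0, 0, 0, 0],
  [0.3, 0, 0, 0, 0],
  [0.3, -20, 0, 0, 0],
  [0.3, -35, 0, 0, 0],
  [0.3, -40, 0, 0, 0],
  [0.3, -40, 0, 0, 0],
  [0.3, -25, 0, 0, 0],
  [0.3, 0, 0, 0, 0],
])

```text
t: 46.0
eef_pos: [574.9, -381.9, 226.8]
tcp_rot: [-0.041, 1.565, -0.669]
ft_force: [0.9, -0.7, -0.1]
opening: 0.699
```

```bash
python3 - <<'E'
from h import *
go([430,-100,300],84)
E
```

```text
turn 60.0 shift [ -74.9 -173.2 -265. ] zyaw -96.0
```

Request:
apply_moves([
  [0.3, -25, 0, 0, 0],
  [0.3, -25, 18, -35, 0],
  [0.3, -25, 18, -35, 0],
  [0.3, 0, 18, -35, 0],
  [0.3, 0, 18, -35, 0],
  [0.3, 0, 18, -35, 0],
  [0.3, 0, 18, -35, 0],
  [0.3, 0, 18, -35, 0],
  [0.3, 0, 18, -35, 0],
  [0.3, 0, 0, 0, 0],
])

```text
t: 47.0
eef_pos: [429.8, -97.2, 297.2]
tcp_rot: [3.13, 1.569, 2.504]
ft_force: [-0.7, 0.9, -0.7]
opening: 0.703
```

```bash
python3 - <<'E'
from h import *
print(T()[0])
c=shot('top','t8.png'); s=shot('side','s11.png'); i=cv2.imread('pics/t8.png'); j=cv2.imread('pics/s11.png')
a=cv2.resize(i[60:300,60:490],(800,446)); b=cv2.resize(i[172:232,415:475],(150,150)); d=cv2.resize(j[295:390,360:470],(174,150),interpolation=cv2.INTER_CUBIC); e=cv2.resize(j[100:310,235:425],(136,150)); f=cv2.resize(i[155:225,155:235],(171,150))
cv2.imwrite('pics/m9.png',np.vstack([a,np.hstack([b,d,e,f,np.zeros((150,800-631,3),'uint8')])]))
E
```

```text
[429.80472591 -97.15976176 297.1550379 ]
```

View pics/m9.png

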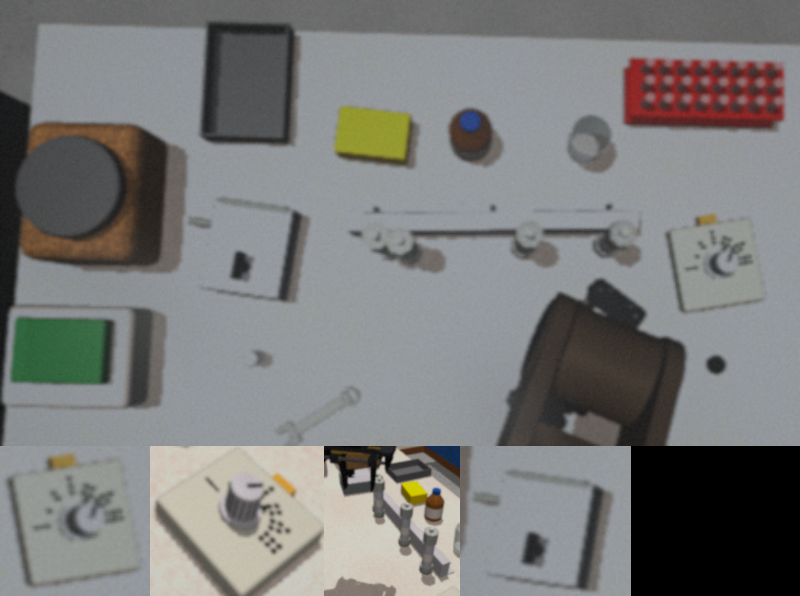

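```bash
python3 - <<'E'
from h import *
np.set_printoptions(precision=1,suppress=True)
c=shot('top'); s=shot('side')
for n,u,v in[('A',376,235),('B',398,243),('C',528,235),('D',622,233)]:
    p=ray(c,60+u*430/800,60+v*240/446,160); print(n,p,'front-gap',(619.8-(p[1]+12.8)*.0316)-p[0],'side px',proj(s,p),proj(s,[*p[:2],0]))
j=cv2.cvtColor(s['pixels'],cv2.COLOR_RGB2BGR); i=cv2.cvtColor(c['pixels'],cv2.COLOR_RGB2BGR)
for k,(u,v) in enumerate([(376,235),(398,243)]):
    p=ray(c,60+u*430/800,60+v*240/446,160); 
    for z in(0,160): cv2.circle(j,tuple(int(q) for q in np.round(proj(s,[p[0],p[1],z]))),0,(0,0,255) if k else (255,0,0),-1)
a=cv2.resize(j[95:215,260:360],(500,600),interpolation=cv2.INTER_CUBIC)
b=cv2.resize(i[165:225,250:300],(300,360),interpolation=cv2.INTER_CUBIC); d=cv2.resize(i[170:218,330:405],(300,192),interpolation=cv2.INTER_CUBIC)
cv2.imwrite('pics/m10.png',np.hstack([a,np.vstack([b,d,np.zeros((48,300,3),'uint8')])]))
E
```

```text
A [594.5 169.3 160. ] front-gap 19.55320545085044 side px [310.4 141.6] [310.7 188.9]
B [583.3 136.2 160. ] front-gap 31.793643424255038 side px [311.3 147.7] [311.6 195.6]
C [600.1 -57.2 160. ] front-gap 21.10719896509488 side px [350.3 183.4] [346.7 234.6]
D [ 606.6 -197.9  160. ] front-gap 19.052068392401225 side px [385.3 218.2] [377.3 271.7]
```

View pics/m10.png

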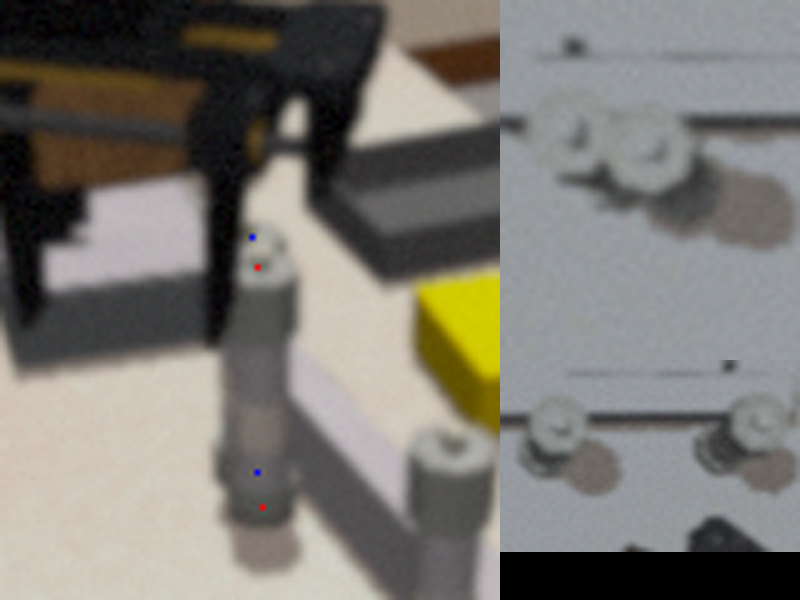

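B has been knocked to about (583,136), beside A and still upright, with a gap to the kerb of about 32 mm. I'll grip its top fitting with the jaws along x and slide it on its foot, clear of A and back to the kerb.

```bash
python3 - <<'E'
from h import *
go([583.5,135.5,220],1.8)
E
```

```text
turn -37.8 shift [ 77.2 231.4 158.4] zyaw 1.8
```

Request:
apply_moves([
  [0.2, 0, 0, 0, -8],
  [0.2, 0, 0, 0, -8],
  [0.2, 0, 0, 0, -8],
  [0.2, 0, 0, 0, -8],
  [0.2, 0, 0, 0, -5.8],
  [0.2, 0, 29, 20, 0],
  [0.2, 0, 29, 20, 0],
  [0.2, 0, 29, 20, 0],
  [0.2, 0, 29, 20, 0],
  [0.2, 0, 0, 0, 0],
])

```text
t: 48.2
eef_pos: [510.5, 19.9, 296.6]
tcp_rot: [2.353, 1.57, 2.386]
ft_force: [-0.5, -0.7, -0.6]
opening: 0.797
```

Request:
apply_moves([
  [0.2, 0, 29, 20, 0],
  [0.2, 0, 29, 20, 0],
  [0.2, 0, 29, 20, 0],
  [0.2, 0, 29, 19, 0],
  [0.2, 35, 0, 0, 0],
  [0.2, 40, 0, 0, 0],
  [0.2, 0, 0, 0, 0],
  [0.2, 0, 0, 0, 0],
])

```text
t: 49.0
eef_pos: [584.3, 135.8, 222.8]
tcp_rot: [-3.08, 1.57, -3.05]
ft_force: [0.0, 0.0, 0.5]
opening: 0.801
```

```bash
python3 - <<'E'
from h import *
print(T()[0],zyaw(T()[1])); go([583.5,135.5,129],1.8)
E
```

```text
[584.26952831 135.82354369 222.8475251 ] 1.7564205064572884
turn -0.0 shift [93.8 -0.3 -0.7] zyaw 1.8
```

Request:
apply_moves([
  [0.2, 25, -2, 0, 0],
  [0.2, 25, 0, 0, 0],
  [0.2, 25, 0, 0, 0],
  [0.2, 16, 0, 0, 0],
  [0.2, 0, 0, 0, 0],
  [0.45, 0, 0, 0, 0],
  [0.5, 0, 0, 0, 0],
  [0.7, 0, 0, 0, 0],
  [1, 0, 0, 0, 0],
  [1, 0, 0, 0, 0],
])

```text
t: 50.0
eef_pos: [584.2, 134.8, 132.2]
tcp_rot: [0.137, 1.569, 0.169]
ft_force: [1.7, 0.5, -0.1]
opening: 0.445
```

Request:
apply_moves([
  [1, 0, 0, 0, 0],
  [1, 0, 0, 0, 0],
])

```text
t: 50.2
eef_pos: [584.3, 134.8, 132.2]
tcp_rot: [0.102, 1.569, 0.134]
ft_force: [1.2, -0.6, 4.9]
opening: 0.441
```

Request:
apply_moves([
  [1, 0, -5, 0, 0],
  [1, 0, -8, 0, 0],
  [1, 0, -8, 0, 0],
  [1, 0, -8, 0, 0],
  [1, 0, -8, 0, 0],
  [1, 0, -5, 0, 0],
  [1, 0, -3, 3, 0],
  [1, 0, 0, 4, 0],
  [1, 0, 0, 3, 0],
  [1, 0, 0, 0, 0],
])

```text
t: 51.2
eef_pos: [594.8, 90.2, 131.8]
tcp_rot: [3.006, 1.569, 3.038]
ft_force: [-1.7, -0.1, 7.3]
opening: 0.423
```

Request:
apply_moves([
  [1, 0, 0, 1, 0],
  [1, 0, 0, 0, 0],
  [1, 0, 0, 0, 0],
])

```text
t: 51.5
eef_pos: [595.4, 90.2, 131.8]
tcp_rot: [3.072, 1.569, 3.104]
ft_force: [-3.1, 0.5, 8.5]
opening: 0.422
```

Request:
apply_moves([
  [0.5, 0, 0, 0, 0],
  [0.4, 0, 0, 0, 0],
  [0.3, 0, 0, 0, 0],
  [0.25, 0, 0, 0, 0],
  [0.25, -10, 0, 0, 0],
  [0.25, -25, 0, 0, 0],
  [0.25, -35, 0, 0, 0],
  [0.25, -35, 0, 0, 0],
  [0.25, 0, 0, 0, 0],
])

```text
t: 52.4
eef_pos: [597.8, 90.2, 242.0]
tcp_rot: [0.025, 1.563, 0.056]
ft_force: [0.6, 0.2, -0.2]
opening: 0.748
```

Request:
apply_moves([
  [0.25, 0, 0, -30, 0],
  [0.25, 0, 0, -40, 0],
  [0.25, 0, -20, -40, 0],
  [0.25, 0, -40, -40, 0],
  [0.25, 0, -40, 0, 0],
  [0.25, 0, -40, 0, 0],
  [0.25, 0, -40, 0, 0],
  [0.25, 0, -30, 0, 0],
  [0.25, 0, -30, 0, 0],
  [0.25, 0, 0, 0, 0],
])

```text
t: 53.4
eef_pos: [458.4, -152.4, 236.5]
tcp_rot: [-1.339, 1.57, -1.31]
ft_force: [0.0, -0.2, -1.1]
opening: 0.747
```

```bash
python3 - <<'E'
from h import *
np.set_printoptions(precision=1,suppress=True)
print(T()[0])
c=shot('top','t11.png'); s=shot('side','s12.png'); i=c['pixels'].astype(float); old=cv2.cvtColor(cv2.imread('pics/t8.png'),cv2.COLOR_BGR2RGB).astype(float)
i0=i.copy()
# column tops: circle matching on upscaled band
g=cv2.cvtColor(c['pixels'],cv2.COLOR_RGB2GRAY)[170:215,245:410]; g=cv2.resize(g,None,fx=6,fy=6,interpolation=cv2.INTER_CUBIC)
o=cv2.HoughCircles(cv2.GaussianBlur(g,(9,9),2),cv2.HOUGH_GRADIENT,1,120,param1=60,param2=14,minRadius=36,maxRadius=52)
for x,y,r in sorted(o[0].tolist()):
    p=ray(c,245+x/6,170+y/6,160); print(p,r,'gap',(619.8-(p[1]+12.8)*.0316)-p[0])
# changes since the previous full check
d=(np.abs(i-old).max(2)>45).astype('uint8'); n,l,st,ce=cv2.connectedComponentsWithStats(cv2.morphologyEx(d,cv2.MORPH_OPEN,np.ones((2,2))))
for k in range(1,n):
    if st[k,4]>15: print('changed',st[k])
E
```

```text
[ 458.4 -152.4  236.5]
[590.2 121.7 160. ] 47.900001525878906 gap 25.35155474825558
changed [269 186   7  11  45]
changed [281 192   5   5  19]
changed [ 374  201   77  199 4212]
changed [ 318  218   56  129 2385]
changed [364 283  29  19 335]
changed [300 320  25  18 241]
changed [288 331   8   7  30]
changed [277 333   8   6  27]
changed [195 346  89  54 731]
```

```bash
python3 - <<'E'
from h import *
np.set_printoptions(precision=1,suppress=True)
def peaks(img,tpl,off,box,n,thr=.6):
    u0,v0,u1,v1=box; k=4
    up=lambda a: cv2.resize(a,None,fx=k,fy=k,interpolation=cv2.INTER_CUBIC)
    r=cv2.matchTemplate(up(img[v0:v1,u0:u1]),up(tpl),cv2.TM_CCOEFF_NORMED); out=[]
    for _ in range(n):
        _,m,_,(x,y)=cv2.minMaxLoc(r)
        if m<thr: break
        out.append((u0+(x/k)+off[0],v0+y/k+off[1],m)); cv2.circle(r,(x,y),28,-1,-1)
    return out
c=shot('top'); s=shot('side'); t=cv2.cvtColor(c['pixels'],cv2.COLOR_RGB2BGR); j=cv2.cvtColor(s['pixels'],cv2.COLOR_RGB2BGR)
t4=cv2.imread('pics/t4.png')
for nm,im in(('t4',t4),('now',t)):
    # template: C top at (344,186.5) in t4-like view
    for u,v,m in sorted(peaks(im,t4[179:195,337:352],(7,7.5),(245,170,410,205),6,.5)):
        p=ray(c,u,v,160); print(nm,round(u,1),round(v,1),round(m,2),p,'gap',(619.8-(p[1]+12.8)*.0316)-p[0],'side',proj(s,p))
s6=cv2.imread('pics/s10.png')
for nm,im in(('before',s6),('now',j)):
    for u,v,m in sorted(peaks(im,s6[176:200,340:361],(10.3,7.4),(295,125,405,235),6,.5)): print(nm,round(u,1),round(v,1),round(m,2))
E
```

```text
t4 291.2 178.2 0.74 [619.5  89.4 160. ] gap -2.886000104524328 side [330.8 153. ]
t4 298.2 178.0 0.76 [620.6  70.  160. ] gap -3.4606689259841232 side [334.4 156.3]
t4 333.8 177.5 0.77 [624.5 -28.7 160. ] gap -4.220907905678473 side [353.8 175. ]
t4 344.0 186.5 1.0 [600.  -57.7 160. ] gap 21.23034503473923 side [350.4 183.5]
t4 360.0 177.5 0.75 [ 626.4 -101.9  160. ] gap -3.743633093916401 side [369.9 191. ]
t4 367.2 177.5 0.73 [ 626.9 -122.2  160. ] gap -3.611648635438655 side [374.7 195.8]
now 278.5 189.5 0.8 [587.1 123.7 160. ] gap 28.360995154527814 side [314.4 149.5]
now 305.5 178.0 0.75 [621.2  49.8 160. ] gap -3.328928771487881 side [338.  159.9]
now 313.2 178.0 0.76 [621.7  28.3 160. ] gap -3.1880239949679208 side [342.  163.9]
now 334.0 177.5 0.77 [624.5 -29.4 160. ] gap -4.216366860365724 side [353.9 175.1]
now 344.0 186.5 0.99 [600.  -57.7 160. ] gap 21.23034503473923 side [350.4 183.5]
now 394.2 186.0 0.89 [ 604.9 -197.7  160. ] gap 20.78785507374471 side [384.5 218.4]
before 310.6 140.9 0.63
before 331.8 162.9 0.72
before 332.1 155.9 0.69
before 350.3 183.4 1.0
before 384.3 218.4 0.65
before 392.3 153.9 0.67
now 345.1 178.7 0.55
now 350.3 183.4 1.0
now 380.3 212.7 0.58
now 384.3 218.4 0.65
now 392.3 153.9 0.67
```

```bash
python3 - <<'E'
from h import *
t=cv2.imread('pics/t11.png',0)
print('cols 254..302'); 
for v in range(176,208): print(v,' '.join('%3d'%x for x in t[v,254:304:1]))
E
```

```text
cols 254..302
176 153 155 156 153 156 157 158 155 156 156 156 155 153 155 156 154 155 153 153 154 158 156 156 153 156 154 155 154 154 156 156 153 154 157 159 156 157 155 153 154 152 157 154 157 156 154 157 154 155 154
177 155 157 154 155 158 157 154 156 155 156 154 155 154 157 157 157 154 153 157 158 154 154 156 153 156 154 153 155 155 155 155 158 154 154 157 156 157 155 154 157 156 153 151 158 157 154 156 155 157 153
178 155 155 152 155 157 156 155 157 152 157 156 156 156 155 154 156 156 152 153 158 154 154 156 153 154 158 154 157 157 156 153 156 153 154 154 156 153 155 155 155 155 156 158 158 155 155 157 156 153 153
179 158 157 157 151 148 151 155 155 154 149 151 152 155 154 155 159 155 157 155 155 157 156 155 156 153 156 152 154 157 157 156 155 152 155 156 153 156 155 152 154 158 157 155 159 157 157 153 156 154 156
180 154 154 151 153 151 150 148 145 148 146 149 151 156 154 154 155 154 156 155 155 155 155 153 154 157 159 155 154 157 156 153 154 156 154 157 157 154 156 154 155 156 154 153 149 153 156 157 155 155 156
181 156 157 151 150 145 146 143 147 143 149 152 153 148 155 157 15
[... 4741 characters left out ...]
 123 133 144 151 155 156 158 153 139 125 119 118 109 109 109 110 106 108 111 118 135 151
205 152 154 152 152 155 158 156 156 156 153 156 156 155 155 155 154 156 154 156 155 156 156 155 152 153 148 143 145 147 150 155 159 153 151 156 155 151 143 137 124 116 110 105 110 114 122 127 135 150 157
206 155 157 156 157 153 154 153 154 153 154 155 156 154 156 154 158 154 154 156 153 159 154 155 155 156 153 157 156 156 153 159 154 157 154 156 150 158 157 149 146 135 124 125 122 133 141 147 151 156 152
207 154 155 155 154 153 155 154 154 157 156 155 155 154 156 154 158 155 154 154 154 158 156 156 153 159 156 158 156 155 156 157 154 157 156 157 156 156 157 157 153 150 146 148 145 155 155 152 156 157 154
```

```bash
python3 - <<'E'
from h import *
np.set_printoptions(precision=1,suppress=True)
c=shot('top'); s=shot('side','s13.png')
for n,u,v in(('A',260.8,186.3),('B',279.5,188.7)):
    p=ray(c,u,v,160); print(n,p,'gap',(619.8-(p[1]+12.8)*.0316)-p[0])
    print(' foot ring px',[proj(c,[p[0]+dx,p[1]+dy,0]).round(1).tolist() for dx,dy in((0,0),(-20,0),(0,-20),(0,20))],'side top/foot',proj(s,p),proj(s,[*p[:2],0]))
a=cv2.imread('pics/top1.png').astype(int); b=cv2.cvtColor(c['pixels'],cv2.COLOR_RGB2BGR).astype(int)
d=(np.abs(a-b).max(2)>45).astype('uint8'); n,l,st,_=cv2.connectedComponentsWithStats(cv2.morphologyEx(d,cv2.MORPH_OPEN,np.ones((2,2))))
print([st[k].tolist() for k in range(1,n) if st[k,4]>12])
j=cv2.cvtColor(s['pixels'],cv2.COLOR_RGB2GRAY)
for v in range(140,206,3): print(v,' '.join('%3d'%x for x in j[v,296:336]))
E
```

```text
A [594.8 172.9 160. ] gap 19.088947577062072
 foot ring px [[267.9, 192.7], [267.7, 198.9], [274.2, 192.8], [261.6, 192.5]] side top/foot [310. 141.] [310.4 188.2]
B [589.4 121.  160. ] gap 26.147378555231285
 foot ring px [[284.2, 194.7], [284.0, 201.0], [290.5, 194.9], [277.9, 194.6]] side top/foot [315.6 149.8] [315.5 198. ]
[[170, 177, 48, 44, 548], [255, 185, 15, 5, 56], [274, 185, 14, 5, 55], [338, 184, 15, 4, 55], [390, 184, 12, 4, 39], [176, 188, 25, 13, 197], [382, 188, 18, 10, 77], [263, 190, 13, 7, 51], [338, 191, 11, 7, 44], [221, 192, 6, 28, 90], [280, 192, 13, 11, 89], [375, 194, 6, 7, 35], [304, 196, 17, 56, 252], [264, 198, 4, 8, 24], [326, 199, 123, 201, 14494], [271, 201, 9, 53, 276], [339, 201, 5, 7, 26], [342, 204, 11, 47, 165], [306, 236, 4, 14, 40], [333, 236, 6, 13, 48], [264, 238, 3, 11, 25], [124, 312, 118, 65, 3394], [54, 329, 52, 71, 1772], [195, 347, 89, 53, 3090]]
140  13  10  16   4   6  15   5   6   5  17   7  16  18  19  18  15  17  13  10   8   4  14   5   4  12  20  36  54  58  57  61  60  54  50  43  43  34  39  34  37
143   9   9  11   7  12   5   
[... 2713 characters left out ...]
  42  23  20  11  43  67  86 109 137 168 185
194 211 213 213 209 212 212 211 201 171 141 120 102  89  88  96 100 101 102 102 102 100  99  95  98 105 100  90  82  85  76  64  52  43  56  69  80  88  90  95 114
197 209 210 213 212 211 211 203 178 149 133 122 106  85  78  84  86  89  90  89  86  87  83  83  81  79  91 111 117 104  90  88  87  85  83  86  86  84  83  85  86
200 209 211 213 212 212 212 209 201 183 163 144 129 107  82  78  83  85  84  84  82  79  76  74  79 102 144 179 183 162 136 112  97  86  87  83  84  86  83  84  81
203 213 216 215 216 214 211 215 215 213 213 210 208 192 162 135 119 113 109 103 104 106 114 124 132 158 185 204 210 211 203 186 160 134 111  96  86  85  84  87  85
```

```bash
python3 -c "
from h import *
print(status.state()['t']); print(env.job_done())"
```

```text
53.7
the job is handed in; nothing more can be done
None
```

I handed the job in at 53.7 s of robot time. All four columns stand upright at the kerb, the hatch is shut, the knob is turned to its stop and the sleeve is at 4. The hand-in reported no verdict, so these results come from my own checks.

- **Columns:** Each foot was butted against the kerb and the column tipped up by its top fitting. Foot centres measure about 19 mm (col1, the leftmost as seen by the robot), 21 mm (col3) and 21 mm (col4) from the kerb face. The allowed range is 8 to 35 mm.
- **One column disturbed:** Some time after the knob was turned, col2 was found standing next to col1, about 32 mm from the kerb. I gripped it and tried to slide it 45 mm sideways and back to the kerb, but it followed only about 15 mm. It stands upright at about (589, 121), 26 mm from the kerb by its top and 27 to 30 mm by its foot. That is within the limit but not flush. I left it there because its neighbour left no room to push it low down.
- **Hatch and knob:** The hatch was pushed down to its stop. The knob was turned clockwise until the stop resisted, at about 0.68 N m.
- **Sleeve:** It was turned 120° from 0, and after release the picture showed its line at the 4 pips.
- **Other things on the bench:** The last top picture, compared with the first, showed no change at the bottle, beaker, vial, spanner or tip box. The arm partly blocked the area near the dish and stopper, but it never went near either.
- **Unconfirmed:** The last numeric checks (after the 16-picture limit) were made with the arm in the way of the side view, so col2's tilt was checked only from the top camera. The automatic circle finder did not work on that picture, so I read the positions from pixel values.

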